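# Snap the lid onto a tube storage box

### The job

The open storage box of tubes in the cooling block has to go back to the freezer. Pick up its lid from the bench, set it squarely on the box and press it down all the way round until it has clicked fully home along all four edges, then let go and back off. Do not shove or knock over anything else on the bench.

Things in the scene. Friction and masses are not known exactly. Their poses are not given: they have to be found in the camera images.
- tube_box: Open grey plastic box of tubes in a heavy finned aluminium cooling block (158 x 198 mm, 30 mm high) that does not move. Origin: centre of the block at bench level; x along the short side, y along the long side, z up. The box is 108 x 148 mm up to a shoulder at z = 50 mm; from there a narrower mouth wall, 98 x 138 mm outside, rises to z = 74 mm. Caps of the tubes inside end at z = 64 mm.
- box_rim (a point): Centre of the box's mouth, level with its rounded rim (74 mm above the bench); axes as the box's. Lid fully home: its top panel lies on the rim all round, its underside is 52 mm and its flat top 77.5 mm above the bench. Lid merely set on: it rests on the snap beads about 10 mm too high (underside about 62 mm above the bench).
- snap_bead (a point): One of eight sprung snap beads, 4 mm proud of the mouth wall, 58 mm above the bench, near the corners: two on each long side (y = -52, +52 mm), two on each short side (x = -33, +33 mm); this one: long +x side, y = +52. A bead clicks at about 4 N on the lid above it, 4 to 5 mm short of home, then holds the lid down. An edge takes about 8 to 18 N at its middle, all eight at once about 30 N.
- lid_center (a point): Loose white snap-fit lid lying right way up: a cap 108 (x) x 148 (y) mm with a skirt, 25.5 mm high to its flat top, about 110 g. In the middle of the top a grip bar, 14 mm wide (x), 66 mm long (y), 20 mm high. This point: on the lid's axis, 22 mm above its underside. About 1.5 mm play each way on the box; rounded edges guide it in from about 3 mm off. Fits either way round.
- lid_edge_a (a point): Point on the lid's flat top in the middle of its long +x edge, 4 mm in from the outside (x = +50 mm, y = 0 on the lid). A good pressing place is just inside it.
- lid_edge_b (a point): The same for the long -x edge (x = -50 mm, y = 0 on the lid).
- lid_edge_c (a point): The same for the short +y edge (x = 0, y = +70 mm on the lid).
- lid_edge_d (a point): The same for the short -y edge (x = 0, y = -70 mm on the lid).
- card_box: Bystander: closed white square card box, 134 x 134 mm, 53 mm high; origin at the centre of its underside.
- media_bottle: Bystander: tall bottle with a blue cap, 68 mm across, 165 mm high, standing close beside the lid; origin at the centre of its underside.
- canister: Bystander: tall round steel canister with a slip-over cap, 67 mm across, 200 mm high, standing close behind the tube box; origin at the centre of its underside.
- tube_stand: Bystander: capped white tube upright in a black round foot, 68 mm across at the foot, 121 mm high; origin at the centre of its underside.
- petri_stack: Bystander: stack of three round clear dishes, 91 mm across, 45 mm high; origin at the centre of its underside.
- flask: Bystander: clear flat culture flask with a blue cap, lying, 85 x 152 mm, 36 mm high; origin at the underside, near its middle.
- cryotube: Bystander: one small white capped tube standing on the bench, 17 mm across at the foot, 48 mm high; origin at the centre of its underside.
- marker: Bystander: marker pen lying on the card box, 14 mm thick, 133 mm long (its y); origin at its underside, near its middle.
Mind the look-alikes: they are no part of the job. Leave any pink or red look-alike of the part that bears lid_center alone.

How it is judged:
By the outcome, as a careful person would: the job done as asked, in the order asked, and still so for the second after the job is handed in, with the robot touching nothing.
It also fails if it takes over 61 s, if anything falls off the work surface, if the arm or the gripper's body presses on something with over 40 N, if the wrist force passes 120 N, or if a joint passes its speed limit or range.

### The arm

A 6-joint arm with a two-finger parallel gripper is mounted at the origin on the work surface. World frame = base frame: x ahead of the robot, y to its left, z up, the work surface at z = 0. Lengths are in mm, angles in rad, forces in N, time in s.
With the tool pointing down it reaches from about 350 to 875 mm from the base axis. Payload 4.2 kg.
Tool frame: the origin (TCP) lies at the very end of the fingers, on their centre line; the grasp point (between the pads) lies 19 mm behind it (arm.grasp_offset is the distance from the TCP to the grasp point, in mm); z points along the fingers, y is the direction in which the jaws open and shut (so a half turn about z gives the same grasp; the last joint's range is limited). The gripper opens to 85 mm and grips with 20 to 120 N. Pads are 22 mm wide; open, the fingers measure 114 mm over their backs; the gripper's body (76 mm by 85 mm) begins 54 mm behind the grasp point. The pads swing forward as they close: fully open they stand 13 mm farther back than shut.
Start: joints at [1.583, 0.385, 0.008, 0, -1.194, -0.259], TCP at [152.657, 606.049, 203.112] pointing down, gripper open.
Joint ranges: [-3.14, 3.14], [-1.21, 2.06], [-1.07, 1.41], [-3.16, 2.05], [-2.99, -0.16], [-3.1, 3.1]. Speed limits (rad/s): [2.79, 2.79, 3.14, 3.14, 3.14, 3.14].

### API

Orientations are given as a unit quaternion [x, y, z, w].
In Python, from bench import arm gives the robot as it stands.
- The arm moves only by the tool arm_command, never from a script. Its argument "commands" is one flat list of numbers, 4 for each row, row after row: the shift along the tool's x, y, z in m, then the turn about the tool's z in degrees. In form: [tx, ty, tz, roll, tx, ty, tz, roll, ...]. A call has exactly 5 rows; each row shifts and turns the pose as measured when the row begins, along the tool's axes as they then stand; what a row does not reach is not made up. A row lasts 1/10 s, in which the tool goes at most 50 mm and 8.59 degrees, less where a joint would pass 70% of its speed; a pose out of reach is approached as far as the arm can. A call with a gripper value outside its range is refused whole. "jaw" is the opening, from 0 (shut) to 1 (fully open), set as the call begins (left out, the last holds). The fingers move at their own pace and stop on an object; the grip force is fixed at half the most. Time passes only in rows, so rows that do not move let the fingers close, or fill a call up. It gives the time, the measured TCP pose, the force and the opening at its end, in the units of the state.
- arm.read_state(): the state, without advancing time (a new reading comes with each control period).
- arm.get_image(name): name is "scene" or "top"; returns the picture (480x640x3 uint8, red, green, blue); there is no depth.
- arm.camera_info(name): a dict with "camera_matrix" (3x3 intrinsics, pixels), "world_from_camera" (4x4, takes a point from camera to world coordinates). Camera axes: x right, y down, z forward; pixel columns grow to the right and rows downward; lengths in mm; the calibration is good to about 2 mm. A picture is of the moment at which its call begins. camera_info takes no time and is no camera call.
- arm.job_done(): hands the job in, once; it reports no verdict.
Trained networks look in the newest picture that a camera, given by its name, has taken for a name from the list of things; names that differ only in an ending like _2 or _b are one class to them, and where a whole thing is asked for, a point or a joint stands for the part that bears it (a point fixed in the world has none). Each returns a list of dicts, best first, with "confidence" (0 to 1); they miss things now and then, are a little off and sometimes report something else, mostly with a low value. They report only what shows in the picture. A call takes as long as a camera call. They do not tell look-alikes from the thing itself.
- arm.regions_of(camera, target): "mask" (480x640 bool, what is visible of it).
- arm.place_of(camera, target): "centre" ([x, y, z] in mm, in the coordinates of the camera as it stood for that picture, good to about 4 mm: a listed point, or the origin of a listed thing).
The state is a dict: "clock": time; "joints": joint angles; "joint_vel": joint speeds; "joint_efforts": joint torques, N m; "position": TCP position; "ee_rot": TCP orientation; "contact_force": force on the tool from outside, world axes, zero at the start; "wrist_torque": the same for the moment, N m; "gripper_width": finger opening in mm.
Only numpy, scipy, OpenCV 4.12 (cv2) and the standard library are available. Lean on these libraries where they do the work, as an engineer would, in place of code of your own. Each camera call takes 0.05 s, during which the arm holds its last target.

## Working session

There is one attempt and no reset: what is moved stays moved. The work goes in short steps, Python scripts to look and compute and a tool call to move; the robot and the scene stay as the last step left them, time stands still between calls to the robot, and variables do not carry over. Pictures are saved under pics/ and viewed, and the job is handed in when it is done.

Besides the shell and the picture viewer there is one more tool, called after ">>>" by a JSON object that holds its "fn" and its "kwargs". arm_command: Moves the arm, as the interface text tells. Its arguments: {"type":"object","properties":{"commands":{"type":"array"},"jaw":{"type":"number"}},"required":["commands"]}

```bash
ls; mkdir -p pics; python3 - <<'E'
from bench import arm
import cv2
for n in ("scene","top"):
    im=arm.get_image(n); cv2.imwrite(f"pics/{n}0.png",im[:,:,::-1])
    c=arm.camera_info(n); print(n,c["camera_matrix"],c["world_from_camera"])
print(arm.read_state())
E
```

```text
pics
scene [[544.02350977   0.         324.63637819]
 [  0.         544.02350977 233.21650945]
 [  0.           0.           1.        ]] [[ 7.53026107e-01  4.54493621e-01 -4.75801671e-01  1.10628335e+03]
 [ 6.57831397e-01 -5.35919514e-01  5.29195736e-01 -7.28553509e+02]
 [-1.44753138e-02 -7.11495484e-01 -7.02541559e-01  9.74706819e+02]
 [ 0.00000000e+00  0.00000000e+00  0.00000000e+00  1.00000000e+00]]
top [[502.41140646   0.         319.29215073]
 [  0.         502.41140646 230.75105087]
 [  0.           0.           1.        ]] [[-4.30446520e-03 -9.94790588e-01  1.01848699e-01  4.03463223e+02]
 [-9.99943480e-01  5.27201909e-03  9.23264678e-03 -4.64121848e+01]
 [-9.72149840e-03 -1.01803201e-01 -9.94757056e-01  1.18332490e+03]
 [ 0.00000000e+00  0.00000000e+00  0.00000000e+00  1.00000000e+00]]
{'clock': 0.1, 'joints': array([ 1.58257532e+00,  3.85500486e-01,  6.76003199e-03, -4.17850443e-04,
       -1.19399215e+00, -2.58559753e-01]), 'joint_vel': array([-0.00108286, -0.00318134,  0.00129705,  0.00207416, -0.00138918,
        0.00157833]), 'joint_efforts': array([-8.20447531e-04, -3.93322134e+01,  1.88927132e+01,  4.19792086e+00,
       -2.62534282e-03,  6.77744314e-07]), 'position': array([152.55185691, 605.50601024, 202.12003234]), 'ee_rot': array([ 9.92387090e-01, -1.23153926e-01, -6.19575002e-05,  9.85478554e-04]), 'contact_force': array([ 0.15189589,  0.03361898, -0.57888658]), 'wrist_torque': array([ 0.02748103, -0.01883585, -0.03444753]), 'gripper_width': 85.21200339874045}
```

View pics/scene0.png

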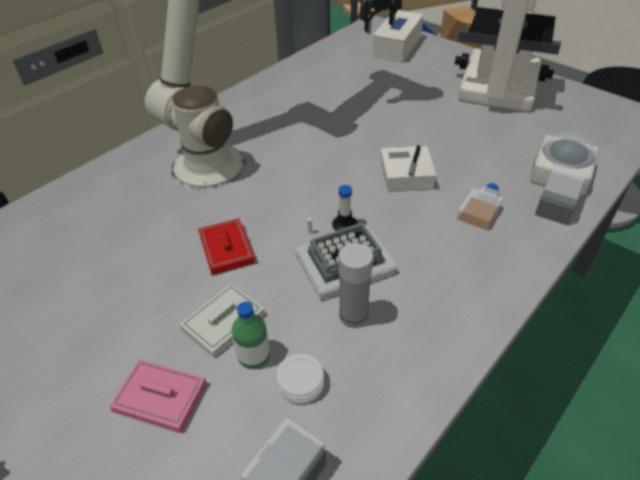

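View pics/top0.png

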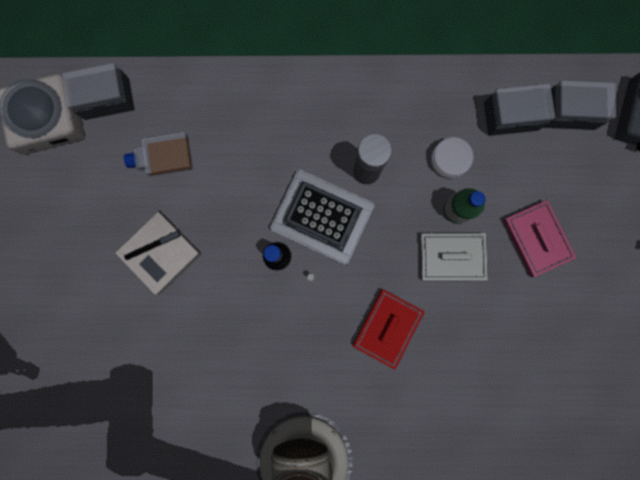

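The white lid is at top (455,257) and scene (223,318). The look-alikes are the red lid at top (389,328) and the pink lid at top (540,238); I'll leave both alone. The open box in its block is at top (322,216). Next I'll measure.

```bash
cat > h.py <<'E'
import numpy as np, cv2
from bench import arm
from scipy.spatial.transform import Rotation as R
def cam(n):
    c=arm.camera_info(n); return np.array(c["camera_matrix"]),np.array(c["world_from_camera"])
def w(n,p):
    K,T=cam(n); return T[:3,:3]@np.asarray(p)+T[:3,3]
def bp(n,uv,z):
    K,T=cam(n); uv=np.atleast_2d(uv).astype(float)
    d=np.c_[(uv[:,0]-K[0,2])/K[0,0],(uv[:,1]-K[1,2])/K[1,1],np.ones(len(uv))]@T[:3,:3].T
    s=(z-T[2,3])/d[:,2]; return T[:3,3]+d*s[:,None]
def pr(n,X):
    K,T=cam(n); X=np.atleast_2d(X); c=(X-T[:3,3])@T[:3,:3]; q=c@K.T; return q[:,:2]/q[:,2:]
E
python3 - <<'E'
from h import *
np.set_printoptions(precision=1,suppress=True)
for n in("top","scene"):
    arm.get_image(n)
    for t in("tube_box","box_rim","lid_center","lid_edge_a","lid_edge_c","media_bottle","canister","petri_stack","tube_stand","cryotube","flask","card_box"):
        for r in arm.place_of(n,t)[:5]:
            p=w(n,r["centre"]); print(n,t,round(r["confidence"],2),p,pr(n,p)[0])
im=arm.get_image("top")
c=im[180:320,240:580]; cv2.imwrite("pics/c1.png",cv2.resize(c,None,fx=2.3,fy=2.3,interpolation=3)[:,:,::-1])
im=arm.get_image("scene")
c=im[190:390,160:420]; cv2.imwrite("pics/c2.png",cv2.resize(c,None,fx=3,fy=3,interpolation=3)[:,:,::-1])
print(arm.read_state()["clock"])
E
```

```text
top tube_box 0.62 [558.5 -39.    4.8] [320.7 216.3]
top box_rim 0.62 [554.8 -41.7  73.7] [321.7 213.9]
top lid_center 0.95 [ 299.2 -193.9   21.6] [389.2 327.9]
top lid_center 0.88 [ 503.5 -544.9   20.2] [539.4 237.8]
top lid_center 0.82 [ 459.  -344.3   20.7] [453.2 257.4]
top lid_edge_a 0.98 [ 479.3 -501.4   28.8] [522.5 248.1]
top lid_edge_a 0.96 [ 442.  -575.3   22.3] [554.4 264.3]
top lid_edge_a 0.93 [ 409.  -344.6   23.9] [454.3 279.2]
top lid_edge_a 0.88 [ 270.3 -232.8   23.1] [406.7 340.9]
top lid_edge_a 0.87 [ 520.6 -588.9   20.8] [558.3 230.3]
top lid_edge_c 0.98 [ 479.3 -501.4   28.8] [522.5 248.1]
top lid_edge_c 0.96 [ 442.  -575.3   22.3] [554.4 264.3]
top lid_edge_c 0.93 [ 409.  -344.6   23.9] [454.3 279.2]
top lid_edge_c 0.88 [ 270.3 -232.8   23.1] [406.7 340.9]
top lid_edge_c 0.87 [ 520.6 -588.9   20.8] [558.3 230.3]
top media_bottle 0.94 [ 576.9 -359.8   -3.6] [455.5 208.4]
top canister 0.75 [ 665.3 -150.3   -3.3] [366.9 172.3]
top canister 0.31 [ 407.5 -349.    25.7] [456.5 279.8]
top petri_stack 0.86 [ 694.1 -346.7    2.3] [449.1 159.5]
top tube_stand 0.71 [466.2  6
[... 1121 characters left out ...]
578.2   27.1] [123.8 380.5]
scene lid_edge_c 0.87 [ 507.2 -344.7   27.8] [237.4 325.6]
scene lid_edge_c 0.81 [ 457.8 -419.2   25.1] [195.2 335.9]
scene media_bottle 0.57 [ 574.4 -365.     0. ] [253.7 356.9]
scene canister 0.69 [ 665.1 -148.8    1.3] [353.3 315.4]
scene petri_stack 0.97 [ 691.8 -348.4    1.5] [300.5 384.2]
scene tube_stand 0.56 [465.3  65.7  -4.6] [345.4 225.4]
scene cryotube 0.49 [414.9 -18.    0.5] [309.3 232.5]
scene flask 0.8 [700.1 339.1   5. ] [479.8 208. ]
scene flask 0.55 [470.3 328.8  -3.5] [405.7 177.1]
scene flask 0.37 [ 457.6 -348.1   24. ] [221.  315.3]
scene card_box 0.61 [464.4  65.4  -3.7] [345.1 225.1]
scene card_box 0.56 [467.8 329.8  -3.6] [405.2 176.6]
1.5
```

View pics/c1.png

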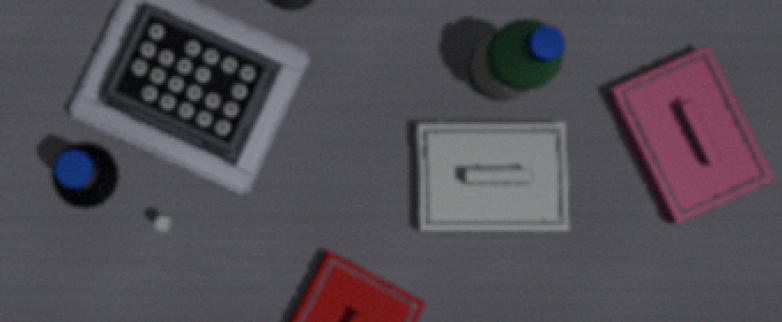

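View pics/c2.png

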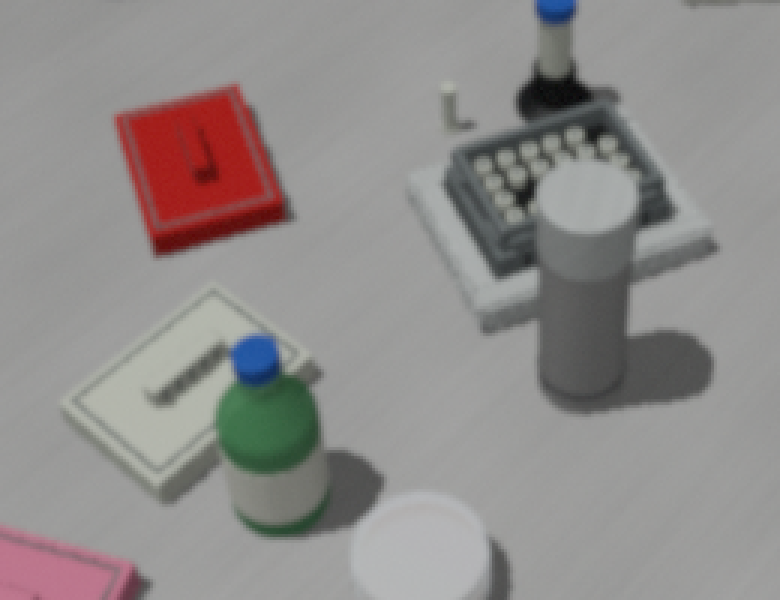

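```bash
cat > fit.py <<'E'
from h import *
from scipy.optimize import minimize
def corners(p,sx,sy,z0,z1):
    x,y,a=p; c,s=np.cos(a),np.sin(a); L=[]
    for z in(z0,z1):
        for i,j in((1,1),(1,-1),(-1,-1),(-1,1)):
            L.append([x+c*i*sx/2-s*j*sy/2,y+s*i*sx/2+c*j*sy/2,z])
    return np.array(L)
def sil(n,boxes,p,S=4):
    m=np.zeros((480*S,640*S),np.uint8)
    for b in boxes:
        q=(pr(n,corners(p,*b))+.5)*S
        cv2.fillConvexPoly(m,cv2.convexHull(np.round(q).astype(np.int32)),1)
    return m
def fit(n,mask,boxes,p0,S=4):
    M=cv2.resize(mask.astype(np.float32),None,fx=S,fy=S,interpolation=1)>.5
    f=lambda p:(sil(n,boxes,p,S).astype(bool)^M).sum()/M.sum()
    best=None
    for da in(-.1,0,.1):
        s=np.array([[0,0,0],[12,0,0],[0,12,0],[0,0,.12]])+np.array(p0)+[0,0,da]
        r=minimize(f,s[0],method="Nelder-Mead",options=dict(initial_simplex=s,xatol=.02,fatol=1e-5))
        if best is None or r.fun<best.fun: best=r
    return best.x,best.fun
LID=[(108,148,0,25.5),(14,66,25,45.5)]
BOX=[(158,198,0,30),(108,148,0,50),(98,138,50,74)]
E
python3 - <<'E'
from fit import *
np.set_printoptions(precision=3,suppress=True)
ims={}
for n in("top","scene"):
    im=ims[n]=arm.get_image(n)
    for t,bx,p0 in(("lid_center",LID,[459,-346,1.57]),("tube_box",BOX,[556,-42,1.2])):
        for k,r in enumerate(arm.regions_of(n,t)):
            m=r["mask"]; ys,xs=np.nonzero(m)
            exp=pr(n,[p0[0],p0[1],20])[0]
            print(n,t,round(r["confidence"],2),m.sum(),xs.mean(),ys.mean())
            if np.hypot(xs.mean()-exp[0],ys.mean()-exp[1])<15:
                print("  fit",*fit(n,m,bx,p0))
                np.save(f"m_{n}_{t}.npy",m)
E
```

```text
top lid_center 0.91 3280 538.9460365853658 238.59451219512195
top lid_center 0.8 3276 388.3464590964591 328.10042735042737
top lid_center 0.56 3108 453.2866795366795 256.12805662805664
  fit [ 462.569 -345.254    3.135] 0.022645000402220256
top tube_box 0.72 5867 322.173512868587 216.52565195159366
  fit [555.851 -43.504   1.42 ] 0.34256615673072827
scene lid_center 0.93 2293 225.59049280418665 246.72394243349325
scene lid_center 0.86 2695 216.952133580705 320.51502782931357
  fit [ 444.325 -365.296    1.444] 0.6212542907505334
scene lid_center 0.83 4468 158.48187108325874 395.66002685765443
scene tube_box 0.73 3560 340.4325842696629 258.3884831460674
  fit [551.553 -39.885   1.48 ] 0.787959126343142
```

```bash
python3 - <<'E'
from fit import *
np.set_printoptions(precision=3,suppress=True)
P={}
for n in("top","scene"):
    im=arm.get_image(n)
    occ=np.zeros((480,640),bool)
    if n=="scene":
        for t in("canister","media_bottle"):
            for r in arm.regions_of(n,t)[:1]: occ|=r["mask"]
        occ=cv2.dilate(occ.astype(np.uint8),np.ones((3,3)))>0
    vis=~occ
    for t,bx,p0 in(("lid_center",LID,[459,-346,0]),("tube_box",BOX,[555,-42,-.37])):
        m=np.load(f"m_{n}_{t}.npy")
        S=4; M=cv2.resize(m.astype(np.float32),None,fx=S,fy=S)>.5; V=cv2.resize(vis.astype(np.float32),None,fx=S,fy=S)>.5
        f=lambda p:((sil(n,bx,p,S).astype(bool)^M)&V).sum()/M.sum()
        s=np.array([[0,0,0],[8,0,0],[0,8,0],[0,0,.1]])+np.array(p0)
        r=minimize(f,s[0],method="Nelder-Mead",options=dict(initial_simplex=s,xatol=.02,fatol=1e-5))
        print(n,t,r.x,r.fun); P[n,t]=r.x
        for b in bx:
            for z in (1,) :
                q=pr(n,corners(r.x,*b))[4:]
                Z=3
                if 'big' not in locals() or big[0]!=n: big=[n,cv2.resize(im,None,fx=Z,fy=Z,interpolation=3).copy()]
                cv2.polylines(big[1],[np.round((q+.5)*Z).astype(np.int32)],True,(255,0,0),1)
    o=big[1]; 
    o=o[480:880,780:1500] if n=="top" else o[600:1110,510:1220]
    cv2.imwrite(f"pics/f_{n}.png",o[:,:,::-1])
E
```

```text
top lid_center [ 462.888 -345.243   -0.005] 0.022363446223151798
top tube_box [556.874 -41.985  -0.443] 0.016406016959986364
scene lid_center [ 460.613 -348.386   -0.006] 0.019064848316170332
scene tube_box [553.775 -45.299  -0.423] 0.0472118828569422
```

View pics/f_top.png

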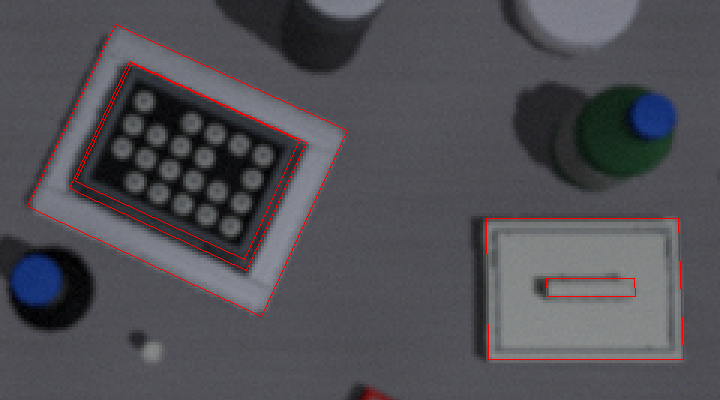

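View pics/f_scene.png

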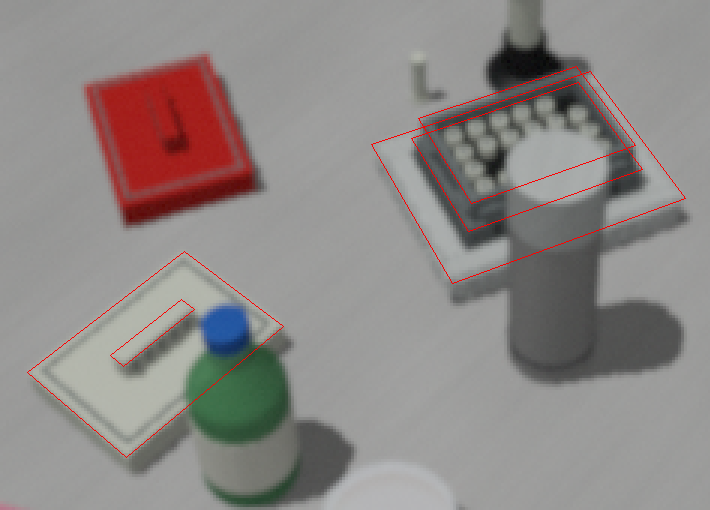

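```bash
cat > plan.py <<'E'
from h import *
def plan(x,y,z,yaw=None,step=45,nmax=60,p=None,q=None,roll_step=8):
    """rows to reach world TCP x,y,z and tool-x yaw(deg), interpolated linearly"""
    s=arm.read_state(); p=s["position"].copy() if p is None else p
    r=R.from_quat(s["ee_rot"]) if q is None else q
    tx=r.apply([1,0,0]); y0=np.degrees(np.arctan2(tx[1],tx[0])); tz=r.apply([0,0,1])
    dy=0 if yaw is None else (yaw-y0+180)%360-180
    d=np.array([x,y,z])-p
    n=int(max(np.ceil(np.linalg.norm(d)/step),np.ceil(abs(dy)/roll_step),1))
    print("clock %.2f p"%s["clock"],p.round(1),"yaw %.2f"%y0,"tilt",(np.degrees(tz[:2])).round(2),"F",s["contact_force"].round(1),"w %.1f"%s["gripper_width"],"j",s["joints"].round(2))
    rows=[]
    for i in range(n):
        t=r.inv().apply(d/n)/1000; rows.append([*t.round(4),round(-dy/n,2)])
        r=r*R.from_euler("z",-dy/n,degrees=True)
    for k in range(0,n,5): print(rows[k:k+5])
def st():
    s=arm.read_state(); r=R.from_quat(s["ee_rot"]); tx=r.apply([1,0,0]);tz=r.apply([0,0,1])
    print("clock %.2f p"%s["clock"],s["position"].round(1),"yaw %.2f"%np.degrees(np.arctan2(tx[1],tx[0])),"tilt",(np.degrees(tz[:2])).round(2),"F",s["contact_force"].round(1),"T",s["wrist_torque"].round(2),"w %.1f"%s["gripper_width"],"j",s["joints"].round(2))
E
python3 -c "
from plan import *
plan(470,200,205,-60)"
```

```text
clock 2.00 p [152.6 606.1 203.1] yaw -14.14 tilt [-0.  0.] F [0.2 0.6 0.8] w 85.5 j [ 1.58  0.38  0.01 -0.   -1.19 -0.26]
[[np.float64(0.0339), np.float64(0.0264), np.float64(-0.0002), np.float64(3.82)], [np.float64(0.0356), np.float64(0.024), np.float64(-0.0002), np.float64(3.82)], [np.float64(0.0371), np.float64(0.0216), np.float64(-0.0002), np.float64(3.82)], [np.float64(0.0385), np.float64(0.0191), np.float64(-0.0002), np.float64(3.82)], [np.float64(0.0397), np.float64(0.0165), np.float64(-0.0002), np.float64(3.82)]]
[[np.float64(0.0407), np.float64(0.0138), np.float64(-0.0002), np.float64(3.82)], [np.float64(0.0415), np.float64(0.0111), np.float64(-0.0002), np.float64(3.82)], [np.float64(0.0421), np.float64(0.0083), np.float64(-0.0002), np.float64(3.82)], [np.float64(0.0426), np.float64(0.0054), np.float64(-0.0002), np.float64(3.82)], [np.float64(0.0429), np.float64(0.0026), np.float64(-0.0002), np.float64(3.82)]]
[[np.float64(0.0429), np.float64(-0.0003), np.float64(-0.0002), np.float64(3.82)], [np.float64(0.0428), np.float64(-0.0031), np.float64(-0.0002), np.float64(3.82)]]
```

>>> {"fn": "arm_command", "kwargs": {"commands": [0.034,0.026,0,4,0.036,0.024,0,4,0.037,0.021,0,4,0.038,0.019,0,4,0.04,0.016,0,4], "jaw": 1}}

```text
clock: 2.5
position: [285.2, 435.8, 201.8]
ee_rot: [0.955, -0.296, 0.0, -0.001]
contact_force: [0.3, 0.9, 0.3]
gripper_width: 85.3
```

>>> {"fn": "arm_command", "kwargs": {"commands": [0.041,0.014,0,4,0.042,0.011,0,4,0.042,0.008,0,4,0.043,0.005,0,4,0.043,0.003,0,4]}}

```text
clock: 3.0
position: [417.2, 254.5, 203.4]
ee_rot: [0.886, -0.463, 0.001, -0.003]
contact_force: [-0.9, 0.4, 0.4]
gripper_width: 85.4
```

```bash
sed -i 's/rows.append(.*/rows.append([*[float(v) for v in t.round(4)],float(round(-dy\/n,2))])/' plan.py; python3 -c "
from plan import *
plan(461.5,-346.8,190,-90.3)"
```

```text
clock 3.00 p [417.2 254.5 203.4] yaw -55.14 tilt [0.21 0.24] F [-0.9  0.4  0.4] w 85.4 j [ 0.88  0.15 -0.32  0.   -1.1  -0.27]
[[0.0371, 0.022, 0.0008, 2.51], [0.038, 0.0203, 0.0008, 2.51], [0.0388, 0.0186, 0.0008, 2.51], [0.0396, 0.0169, 0.0008, 2.51], [0.0403, 0.0152, 0.0008, 2.51]]
[[0.0409, 0.0134, 0.0008, 2.51], [0.0415, 0.0116, 0.0008, 2.51], [0.042, 0.0097, 0.0008, 2.51], [0.0423, 0.0079, 0.0008, 2.51], [0.0426, 0.006, 0.0008, 2.51]]
[[0.0429, 0.0042, 0.0008, 2.51], [0.043, 0.0023, 0.0008, 2.51], [0.0431, 0.0004, 0.0008, 2.51], [0.043, -0.0015, 0.0008, 2.51]]
```

>>> {"fn": "arm_command", "kwargs": {"commands": [0.037,0.022,0,2.5,0.038,0.02,0,2.5,0.039,0.0186,0,2.5,0.04,0.017,0,2.5,0.041,0.015,0,2.5]}}

```text
clock: 3.5
position: [435.4, 31.0, 203.6]
ee_rot: [0.828, -0.561, 0.002, -0.004]
contact_force: [0.1, -0.2, 0.3]
gripper_width: 85.3
```

>>> {"fn": "arm_command", "kwargs": {"commands": [0.041,0.013,0,2.5,0.042,0.0115,0,2.5,0.042,0.01,0,2.5,0.042,0.008,0,2.5,0.043,0.006,0,2.5]}}

```text
clock: 4.0
position: [448.7, -193.6, 204.8]
ee_rot: [0.76, -0.65, 0.003, -0.007]
contact_force: [0.8, 0.1, 0.8]
gripper_width: 85.7
```

```bash
python3 -c "
from plan import *
plan(461.5,-346.8,190,-90.3)"
```

```text
clock 4.00 p [ 448.7 -193.6  204.8] yaw -81.12 tilt [0.81 0.33] F [0.8 0.1 0.8] w 85.7 j [-0.08  0.14 -0.32 -0.01 -1.1   0.24]
[[0.0384, 0.0028, 0.0035, 2.29], [0.0384, 0.0013, 0.0035, 2.29], [0.0385, -0.0003, 0.0035, 2.29], [0.0384, -0.0018, 0.0035, 2.29]]
```

>>> {"fn": "arm_command", "kwargs": {"commands": [0.038,0.003,0.003,2.3,0.038,0.001,0.003,2.3,0.038,0,0.004,2.3,0.038,-0.002,0.004,2.3,0,0,0,0]}}

```text
clock: 4.5
position: [460.3, -356.8, 190.0]
ee_rot: [-0.7, 0.714, -0.004, 0.007]
contact_force: [-0.1, 0.2, 0.4]
gripper_width: 85.3
```

```bash
python3 - <<'E'
from plan import *
st()
for n in("top","scene"):
    im=arm.get_image(n); 
    o=im[150:310,340:540] if n=="top" else im[200:400,120:320]
    cv2.imwrite(f"pics/a_{n}.png",cv2.resize(o,None,fx=3,fy=3,interpolation=3)[:,:,::-1])
s=arm.read_state(); print(pr("top",s["position"]),pr("scene",s["position"]))
plan(461.5,-346.8,70,-90.3,step=30)
E
```

```text
clock 4.50 p [ 460.3 -356.8  190. ] yaw -91.10 tilt [0.96 0.23] F [-0.1  0.2  0.4] T [ 0.05  0.09 -0.04] w 85.3 j [-0.39  0.32 -0.12 -0.01 -1.12  0.37]
[[480.07830414 252.54555947]] [[206.84679568 265.85469156]]
clock 4.60 p [ 460.2 -353.9  190.8] yaw -90.91 tilt [0.98 0.28] F [0.5 0.4 0.6] w 85.6 j [-0.38  0.31 -0.13 -0.01 -1.12  0.37]
[[-0.0013, 0.0002, 0.0242, -0.12], [-0.0013, 0.0002, 0.0242, -0.12], [-0.0013, 0.0002, 0.0242, -0.12], [-0.0013, 0.0002, 0.0242, -0.12], [-0.0013, 0.0002, 0.0242, -0.12]]
```

View pics/a_top.png

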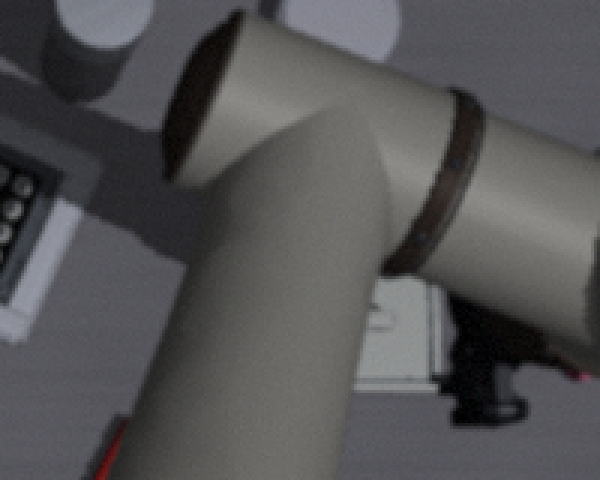

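View pics/a_scene.png

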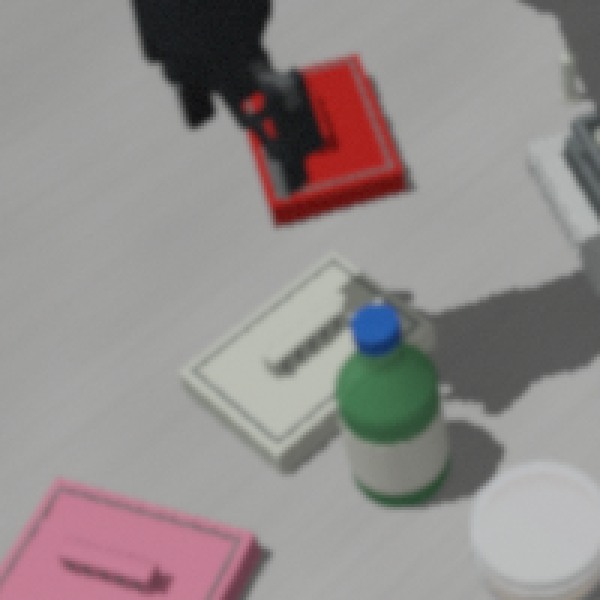

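```bash
python3 - <<'E'
from plan import *
im=arm.get_image("scene"); cv2.imwrite("pics/full2.png",im[:,:,::-1])
E
```

```text
(no output)
```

View pics/full2.png

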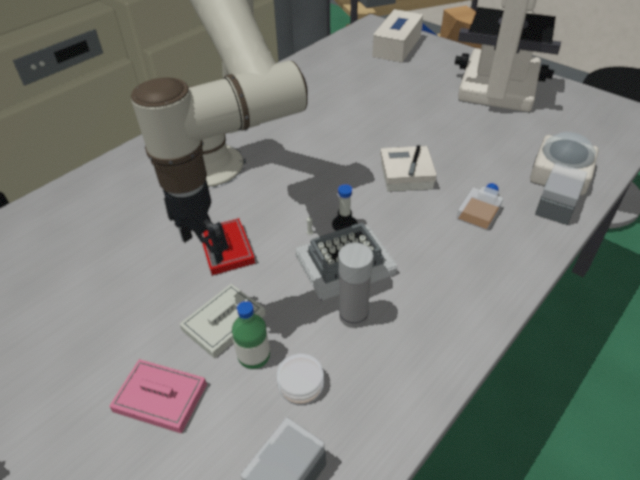

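>>> {"fn": "arm_command", "kwargs": {"commands": [-0.0015,0,0.024,0,-0.0015,0,0.024,0,-0.0015,0,0.024,0,-0.0015,0,0.024,0,-0.001,0,0.024,0]}}

```text
clock: 5.15
position: [468.1, -341.1, 76.2]
ee_rot: [-0.706, 0.708, -0.012, 0.011]
contact_force: [-0.3, 0.0, 0.7]
gripper_width: 85.2
```

```bash
python3 - <<'E'
from plan import *
st()
for n in("top","scene"):
    im=arm.get_image(n); 
    o=im[200:310,400:540] if n=="top" else im[240:390,150:320]
    cv2.imwrite(f"pics/b_{n}.png",cv2.resize(o,None,fx=4,fy=4,interpolation=3)[:,:,::-1])
s=arm.read_state(); print(pr("top",s["position"]),pr("scene",s["position"]))
plan(461.5,-346.8,31,-90.3,step=20)
E
```

```text
clock 5.15 p [ 468.1 -341.1   76.2] yaw -90.20 tilt [ 1.88 -0.11] F [-0.3  0.   0.7] T [-0.04  0.06  0.06] w 85.2 j [-0.36  0.42 -0.29 -0.01 -0.83  0.36]
[[457.16682048 253.24775897]] [[222.9828501  300.63550949]]
clock 5.25 p [ 465.6 -339.9   73.5] yaw -90.25 tilt [1.46 0.11] F [-0.6  0.  -0.1] w 85.5 j [-0.36  0.42 -0.29 -0.01 -0.84  0.36]
[[0.0023, 0.0017, 0.0141, 0.02], [0.0023, 0.0017, 0.0141, 0.02], [0.0023, 0.0017, 0.0141, 0.02]]
```

View pics/b_scene.png

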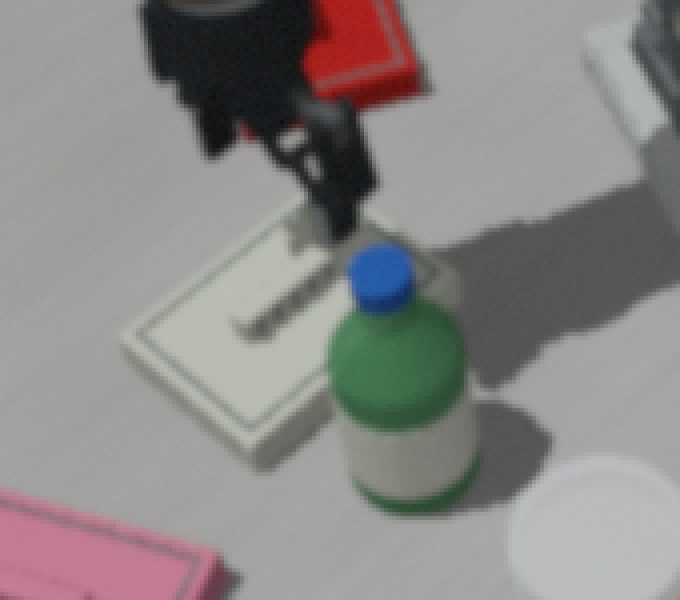

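>>> {"fn": "arm_command", "kwargs": {"commands": [0.004,0.002,0.006,0,0.003,0.001,0.006,0,0,0,0.006,0,0,0,0.006,0,0,0,0.006,0]}}

```text
clock: 5.75
position: [467.1, -347.7, 47.5]
ee_rot: [-0.707, 0.707, -0.013, 0.011]
contact_force: [0.3, -1.0, -0.1]
gripper_width: 85.3
```

```bash
python3 - <<'E'
from plan import *
st()
plan(461.5,-346.8,31,-90.3,step=6)
E
```

```text
clock 5.75 p [ 467.1 -347.7   47.5] yaw -90.01 tilt [ 2.   -0.17] F [ 0.3 -1.  -0.1] T [-0.    0.1  -0.01] w 85.3 j [-0.37  0.45 -0.31 -0.01 -0.77  0.38]
clock 5.75 p [ 467.1 -347.7   47.5] yaw -90.01 tilt [ 2.   -0.17] F [ 0.3 -1.  -0.1] w 85.3 j [-0.37  0.45 -0.31 -0.01 -0.77  0.38]
[[-0.0003, 0.0021, 0.0054, 0.1], [-0.0003, 0.0021, 0.0054, 0.1], [-0.0003, 0.0021, 0.0054, 0.1]]
```

>>> {"fn": "arm_command", "kwargs": {"commands": [0,0.003,0.004,0,0,0.003,0.004,0,0,0.001,0.004,0,0,0,0.003,0,0,0,0,0]}}

```text
clock: 6.25
position: [459.4, -347.7, 30.1]
ee_rot: [-0.707, 0.707, -0.013, 0.011]
contact_force: [0.8, 0.5, 0.2]
gripper_width: 85.5
```

```bash
python3 - <<'E'
from plan import *
st()
im=arm.get_image("scene");o=im[240:390,150:320]
cv2.imwrite(f"pics/d_scene.png",cv2.resize(o,None,fx=4,fy=4,interpolation=3)[:,:,::-1])
plan(461.5,-346.8,30,-90.3,step=6)
E
```

```text
clock 6.25 p [ 459.4 -347.7   30.1] yaw -90.04 tilt [ 1.92 -0.14] F [0.8 0.5 0.2] T [ 0.03  0.02 -0.01] w 85.5 j [-0.37  0.47 -0.34 -0.02 -0.72  0.38]
clock 6.30 p [ 459.5 -347.8   30.4] yaw -90.04 tilt [ 1.94 -0.15] F [-0.  -0.7 -0.9] w 85.6 j [-0.37  0.47 -0.34 -0.02 -0.73  0.38]
[[-0.001, -0.0019, 0.0004, 0.26]]
```

View pics/d_scene.png

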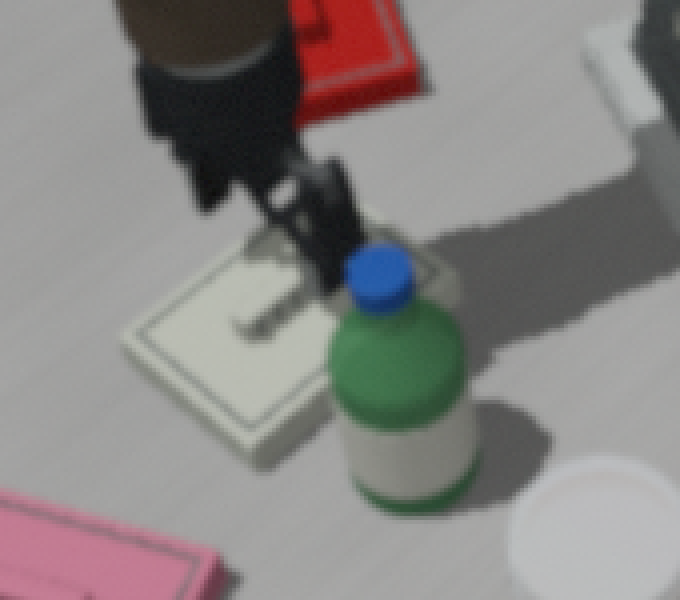

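```bash
python3 - <<'E'
from plan import *
for p in([459.5,-347.8,30],[502,-347.8,43],[417,-347.8,43],[461.5,-346.8,45.5],[461.5,-380,45.5],[461.5,-314,45.5]):
    print(p,((pr("scene",p)-[150,240])*4).round())
E
```

```text
[459.5, -347.8, 30] [[285. 296.]]
[502, -347.8, 43] [[335. 323.]]
[417, -347.8, 43] [[230. 240.]]
[461.5, -346.8, 45.5] [[285. 279.]]
[461.5, -380, 45.5] [[237. 318.]]
[461.5, -314, 45.5] [[331. 242.]]
```

>>> {"fn": "arm_command", "kwargs": {"commands": [0,-0.001,0.001,0,0,0,0,0,0,0,0,0,0,0,0,0,0,0,0,0], "jaw": 0}}

```text
clock: 6.8
position: [461.5, -348.0, 30.0]
ee_rot: [-0.707, 0.707, -0.014, 0.011]
contact_force: [0.4, 0.2, 0.5]
gripper_width: 12.2
```

>>> {"fn": "arm_command", "kwargs": {"commands": [0,0,0,0,0,0,0,0,0,0,0,0,0,0,0,0,0,0,0,0]}}

```text
clock: 7.3
position: [461.6, -348.1, 30.2]
ee_rot: [-0.707, 0.707, -0.014, 0.011]
contact_force: [-0.0, -0.1, -0.2]
gripper_width: 0.2
```

```bash
python3 - <<'E'
from plan import *
st()
im=arm.get_image("scene");o=im[240:390,150:320]
cv2.imwrite(f"pics/e_scene.png",cv2.resize(o,None,fx=4,fy=4,interpolation=3)[:,:,::-1])
E
```

```text
clock 7.30 p [ 461.6 -348.1   30.2] yaw -90.02 tilt [ 2.05 -0.2 ] F [-0.  -0.1 -0.2] T [0.07 0.09 0.03] w 0.2 j [-0.37  0.47 -0.34 -0.01 -0.72  0.38]
```

View pics/e_scene.png

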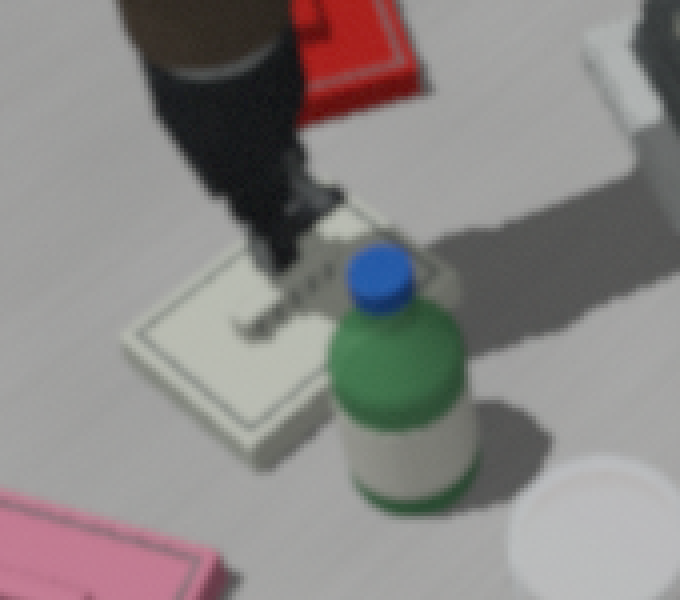

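```bash
python3 - <<'E'
from plan import *
im=arm.get_image("top");o=im[190:310,390:540]
cv2.imwrite(f"pics/e_top.png",cv2.resize(o,None,fx=5,fy=5,interpolation=3)[:,:,::-1])
im=arm.get_image("scene");o=im[280:350,180:280]
cv2.imwrite(f"pics/e_scene2.png",cv2.resize(o,None,fx=8,fy=8,interpolation=3)[:,:,::-1])
p=arm.read_state()["position"]
print(((pr("top",p)-[390,190])*5).round(),((pr("scene",p)-[180,280])*8).round())
for z in (45,60): print(z,((pr("scene",[p[0],p[1],z])-[180,280])*8).round())
E
```

```text
[[329. 330.]] [[334. 276.]]
45 [[326. 242.]]
60 [[318. 208.]]
```

View pics/e_scene2.png

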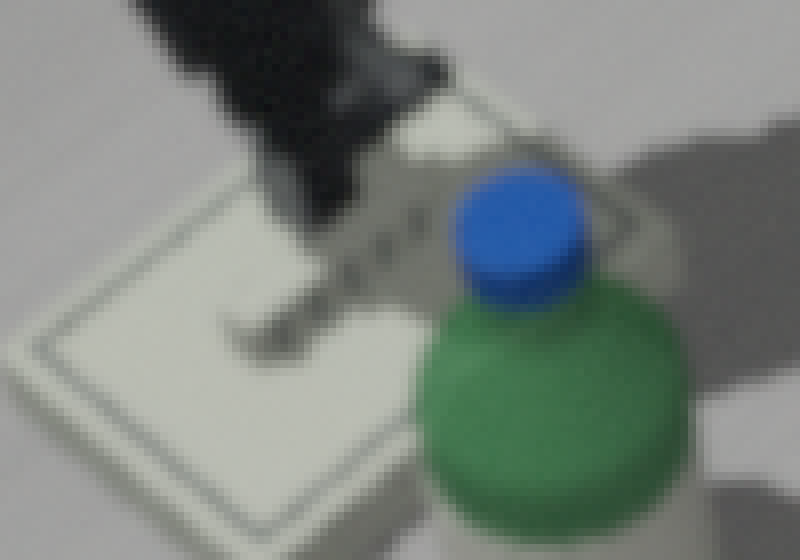

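View pics/e_top.png

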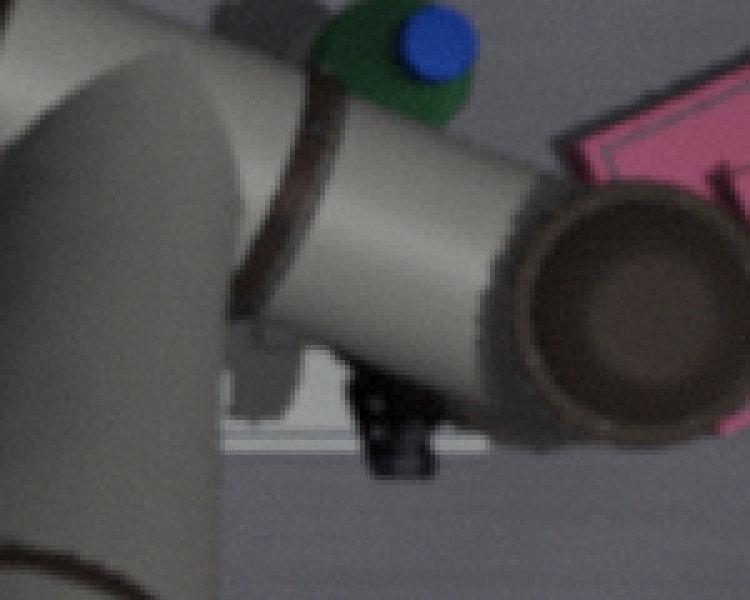

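>>> {"fn": "arm_command", "kwargs": {"commands": [0,0,0,0,0,0,0,0,0,0,0,0,0,0,0,0,0,0,0,0], "jaw": 1}}

```text
clock: 7.95
position: [461.6, -348.1, 30.2]
ee_rot: [-0.707, 0.707, -0.014, 0.011]
contact_force: [-0.9, 0.2, -0.3]
gripper_width: 72.5
```

>>> {"fn": "arm_command", "kwargs": {"commands": [0,0,0.002,0,0,0,0.002,0,0,0,0.002,0,0,0,0.002,0,0,0,0,0]}}

```text
clock: 8.45
position: [461.8, -348.0, 21.3]
ee_rot: [-0.707, 0.707, -0.014, 0.011]
contact_force: [-0.4, 0.1, -0.8]
gripper_width: 85.8
```

```bash
python3 - <<'E'
from plan import *
st()
im=arm.get_image("scene");o=im[260:350,170:280]
cv2.imwrite(f"pics/g_scene2.png",cv2.resize(o,None,fx=7,fy=6.6,interpolation=3)[:,:,::-1])
E
```

```text
clock 8.45 p [ 461.8 -348.    21.3] yaw -90.02 tilt [ 2.03 -0.19] F [-0.4  0.1 -0.8] T [-0.01  0.18  0.03] w 85.8 j [-0.37  0.48 -0.35 -0.02 -0.7   0.38]
```

View pics/g_scene2.png

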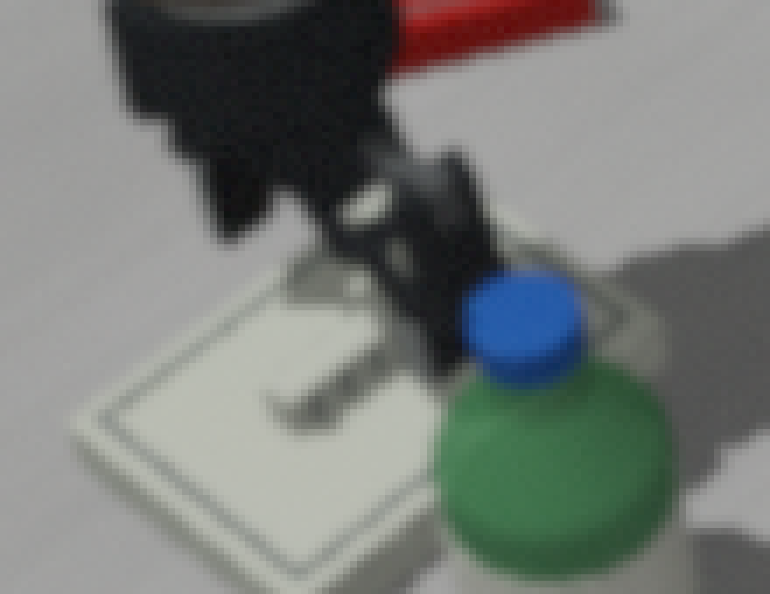

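>>> {"fn": "arm_command", "kwargs": {"commands": [0,0,0.003,0,0,0,0.003,0,0,0,0.003,0,0,0,0,0,0,0,0,0]}}

```text
clock: 9.0
position: [462.2, -348.1, 11.5]
ee_rot: [-0.707, 0.707, -0.014, 0.011]
contact_force: [0.0, 0.0, -0.2]
gripper_width: 85.7
```

```bash
python3 - <<'E'
from plan import *
st()
print(arm.grasp_offset,[a for a in dir(arm) if a[0]!='_'])
E
```

```text
clock 9.00 p [ 462.2 -348.1   11.5] yaw -90.01 tilt [ 2.03 -0.2 ] F [ 0.   0.  -0.2] T [-0.03  0.12 -0.  ] w 85.7 j [-0.37  0.5  -0.35 -0.02 -0.68  0.38]
18.700000000000003 ['IKError', 'camera_info', 'get_image', 'grasp_offset', 'job_done', 'place_of', 'read_state', 'regions_of']
```

>>> {"fn": "arm_command", "kwargs": {"commands": [0,0,0,0,0,0,0,0,0,0,0,0,0,0,0,0,0,0,0,0], "jaw": 0}}

```text
clock: 9.5
position: [462.4, -348.2, 11.9]
ee_rot: [-0.707, 0.707, -0.014, 0.011]
contact_force: [-2.6, 2.9, 13.5]
gripper_width: 12.4
```

>>> {"fn": "arm_command", "kwargs": {"commands": [0,0,0,0,0,0,0,0,0,0,0,0,0,0,0,0,0,0,0,0]}}

```text
clock: 10.0
position: [462.5, -348.2, 12.1]
ee_rot: [-0.707, 0.707, -0.014, 0.011]
contact_force: [-0.3, 0.1, 0.9]
gripper_width: 11.2
```

```bash
python3 - <<'E'
from plan import *
st()
im=arm.get_image("scene");o=im[260:350,170:280]
cv2.imwrite(f"pics/h_scene2.png",cv2.resize(o,None,fx=7,fy=6.6,interpolation=3)[:,:,::-1])
E
```

```text
clock 10.00 p [ 462.5 -348.2   12.1] yaw -90.01 tilt [ 2.08 -0.22] F [-0.3  0.1  0.9] T [-0.01  0.1  -0.01] w 11.2 j [-0.37  0.5  -0.35 -0.02 -0.68  0.38]
```

View pics/h_scene2.png

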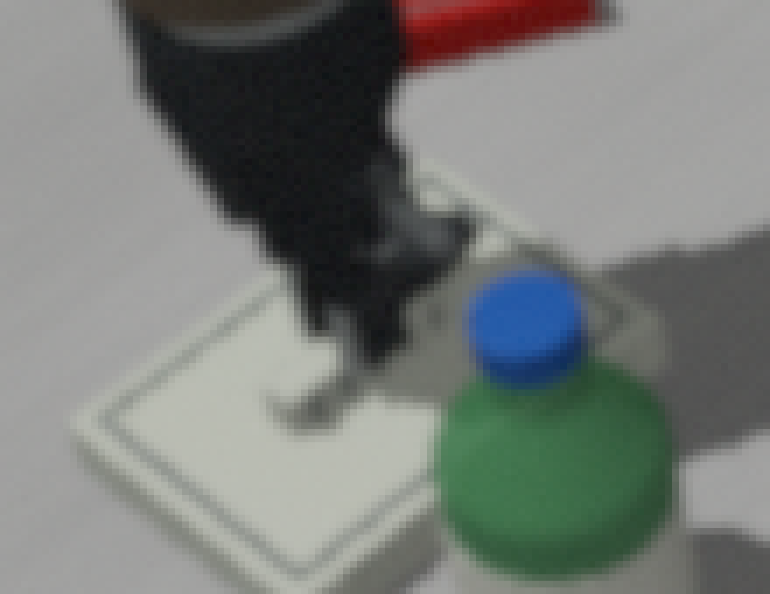

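>>> {"fn": "arm_command", "kwargs": {"commands": [0,0,-0.005,0,0,0,-0.01,0,0,0,-0.02,0,0,0,-0.02,0,0,0,-0.02,0]}}

```text
clock: 10.55
position: [457.0, -346.7, 87.6]
ee_rot: [-0.707, 0.707, -0.01, 0.01]
contact_force: [-0.2, 0.2, -0.6]
gripper_width: 11.4
```

```bash
python3 - <<'E'
from plan import *
st()
im=arm.get_image("scene");o=im[200:380,130:330]
cv2.imwrite(f"pics/i_scene2.png",cv2.resize(o,None,fx=3.5,fy=3.3,interpolation=3)[:,:,::-1])
E
```

```text
clock 10.55 p [ 457.  -346.7   87.6] yaw -90.05 tilt [1.63 0.  ] F [-0.2  0.2 -0.6] T [ 0.01  0.03 -0.  ] w 11.4 j [-0.37  0.4  -0.29 -0.01 -0.86  0.38]
```

View pics/i_scene2.png

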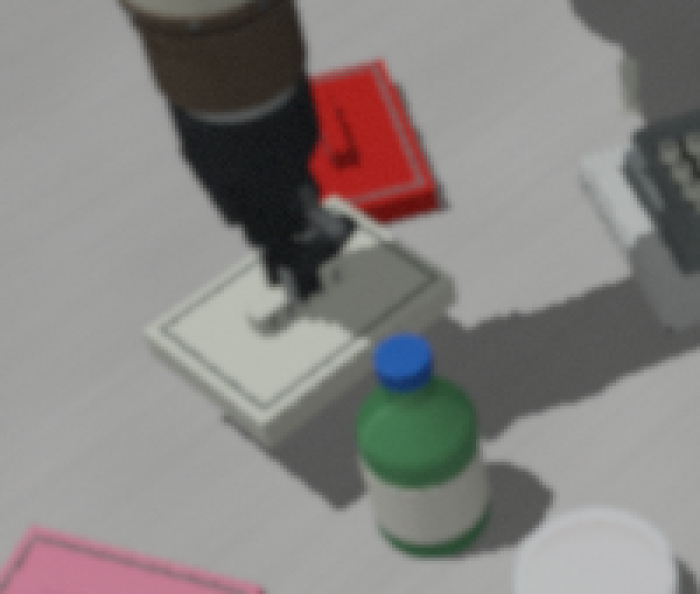

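>>> {"fn": "arm_command", "kwargs": {"commands": [0,0,-0.015,0,0,0,-0.02,0,-0.01,0,-0.02,0,-0.02,0,-0.01,0,-0.03,0,0,0]}}

```text
clock: 11.1
position: [457.4, -289.0, 162.4]
ee_rot: [-0.705, 0.709, -0.016, 0.012]
contact_force: [0.4, 1.6, -1.3]
gripper_width: 11.6
```

```bash
python3 - <<'E'
from plan import *
plan(470,-170,165,-95,step=30)
E
```

```text
clock 11.10 p [ 457.4 -289.   162.4] yaw -90.29 tilt [ 2.32 -0.35] F [ 0.4  1.6 -1.3] w 11.6 j [-0.27  0.26 -0.29 -0.01 -0.99  0.26]
[[-0.0298, -0.003, -0.0007, 1.18], [-0.0298, -0.0024, -0.0007, 1.18], [-0.0299, -0.0018, -0.0007, 1.18], [-0.0299, -0.0012, -0.0007, 1.18]]
```

>>> {"fn": "arm_command", "kwargs": {"commands": [-0.025,-0.003,0,1.2,-0.025,-0.003,0,1.2,-0.025,-0.002,0,1.2,-0.025,-0.002,0,1.2,-0.015,0,0,0]}}

```text
clock: 11.6
position: [471.8, -169.1, 165.3]
ee_rot: [-0.673, 0.739, -0.018, 0.015]
contact_force: [0.3, -0.2, -0.5]
gripper_width: 11.6
```

```bash
python3 - <<'E'
from plan import *
plan(553,-44,168,-115,step=20)
E
```

```text
clock 11.60 p [ 471.8 -169.1  165.3] yaw -95.34 tilt [ 2.61 -0.34] F [ 0.3 -0.2 -0.5] w 11.6 j [-0.02  0.18 -0.38  0.01 -0.96 -0.08]
[[-0.0165, -0.0087, 0.0, 2.46], [-0.0169, -0.0079, 0.0, 2.46], [-0.0172, -0.0072, 0.0, 2.46], [-0.0175, -0.0065, 0.0, 2.46], [-0.0178, -0.0057, 0.0, 2.46]]
[[-0.018, -0.0049, 0.0, 2.46], [-0.0182, -0.0042, 0.0, 2.46], [-0.0183, -0.0034, 0.0, 2.46]]
```

>>> {"fn": "arm_command", "kwargs": {"commands": [-0.0165,-0.009,0,2.5,-0.017,-0.008,0,2.5,-0.017,-0.007,0,2.5,-0.0175,-0.0065,0,2.5,-0.018,-0.006,0,2.5]}}

```text
clock: 12.1
position: [522.8, -86.9, 169.6]
ee_rot: [-0.586, 0.81, -0.016, 0.018]
contact_force: [-0.4, -0.9, -0.4]
gripper_width: 11.5
```

```bash
python3 - <<'E'
from plan import *
plan(553,-44,168,-115,step=20)
E
```

```text
clock 12.10 p [522.8 -86.9 169.6] yaw -108.28 tilt [ 2.75 -0.27] F [-0.4 -0.9 -0.4] w 11.5 j [ 0.15  0.23 -0.32  0.01 -0.98 -0.48]
[[-0.0167, -0.005, 0.0009, 2.24], [-0.0169, -0.0044, 0.0009, 2.24], [-0.0171, -0.0037, 0.0009, 2.24]]
```

>>> {"fn": "arm_command", "kwargs": {"commands": [-0.016,-0.005,0,2.2,-0.017,-0.0045,0,2.2,-0.013,-0.003,0,2,0,0,0,0,0,0,0,0]}}

```text
clock: 12.6
position: [551.6, -44.7, 172.0]
ee_rot: [-0.539, 0.842, -0.015, 0.02]
contact_force: [0.2, 0.2, -0.8]
gripper_width: 11.4
```

```bash
python3 - <<'E'
from plan import *
st()
for n in("top","scene"):
    im=arm.get_image(n); 
    o=im[150:300,250:450] if n=="top" else im[150:330,260:460]
    cv2.imwrite(f"pics/j_{n}.png",cv2.resize(o,None,fx=3.5,fy=3.3,interpolation=3)[:,:,::-1])
E
```

```text
clock 12.60 p [551.6 -44.7 172. ] yaw -114.78 tilt [ 2.84 -0.21] F [ 0.2  0.2 -0.8] T [-0.01  0.12 -0.06] w 11.4 j [ 0.22  0.26 -0.26  0.02 -1.   -0.66]
```

View pics/j_scene.png

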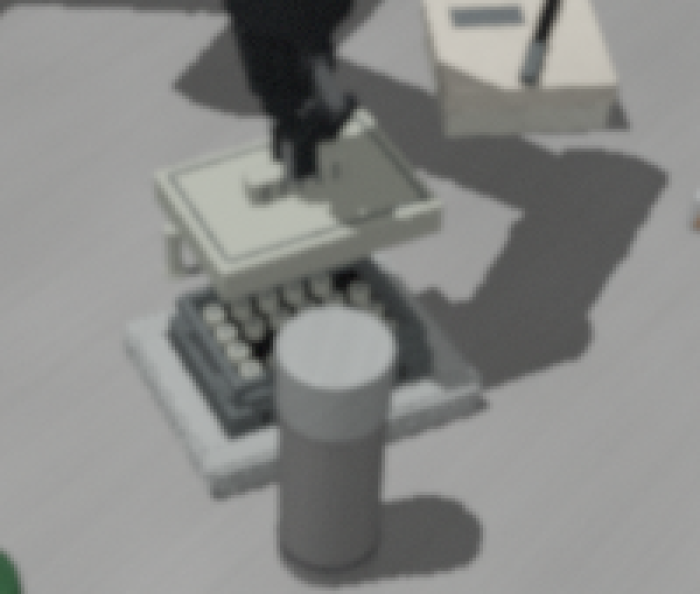

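View pics/j_top.png

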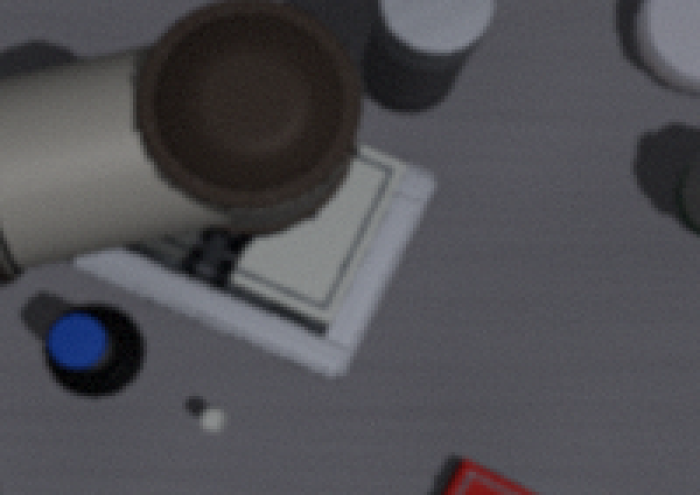

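>>> {"fn": "arm_command", "kwargs": {"commands": [0,0,0.012,0,0,0.001,0.012,0,0,0.001,0.012,0,0,0.001,0.012,0,0,0,0,0]}}

```text
clock: 13.2
position: [548.4, -46.6, 119.8]
ee_rot: [-0.537, 0.843, -0.014, 0.019]
contact_force: [0.1, 0.3, -2.1]
gripper_width: 11.8
```

```bash
python3 - <<'E'
from fit import *
from plan import *
st()
s=arm.read_state(); p=s["position"]; zu=p[2]-12.1
print("under",zu)
for n in("top","scene"):
    im=arm.get_image(n); 
    o=im[150:300,250:450] if n=="top" else im[150:330,260:460]
    cv2.imwrite(f"pics/k_{n}.png",cv2.resize(o,None,fx=3.5,fy=3.3,interpolation=3)[:,:,::-1])
    for r in arm.regions_of(n,"lid_center"):
        m=r["mask"]; ys,xs=np.nonzero(m); print(n,round(r["confidence"],2),m.sum(),xs.mean(),ys.mean())
        if abs(xs.mean()-340)<40 and ys.mean()<290: np.save(f"ml_{n}.npy",m)
E
```

```text
clock 13.20 p [548.4 -46.6 119.8] yaw -115.01 tilt [ 2.74 -0.2 ] F [ 0.1  0.3 -2.1] T [0.   0.19 0.01] w 11.8 j [ 0.22  0.31 -0.34  0.02 -0.87 -0.67]
under 107.74934434438721
top 0.79 3270 539.125993883792 238.65290519877675
top 0.68 1379 371.49383611312544 157.64467005076142
top 0.67 1098 341.59471766848816 227.42440801457195
top 0.56 3201 388.358325523274 328.31615120274915
scene 0.94 2243 225.52117699509586 247.0401248328132
scene 0.8 4570 158.4269146608315 395.7949671772429
scene 0.74 2460 342.3719512195122 229.43739837398374
```

View pics/k_scene.png

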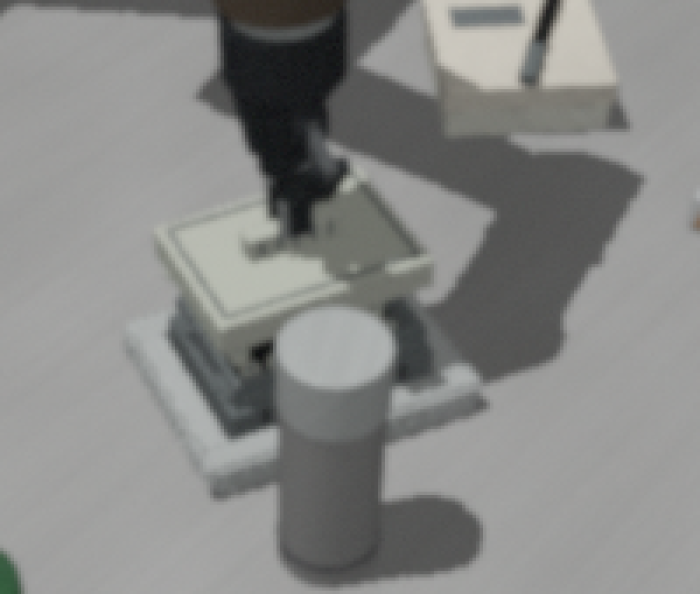

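View pics/k_top.png

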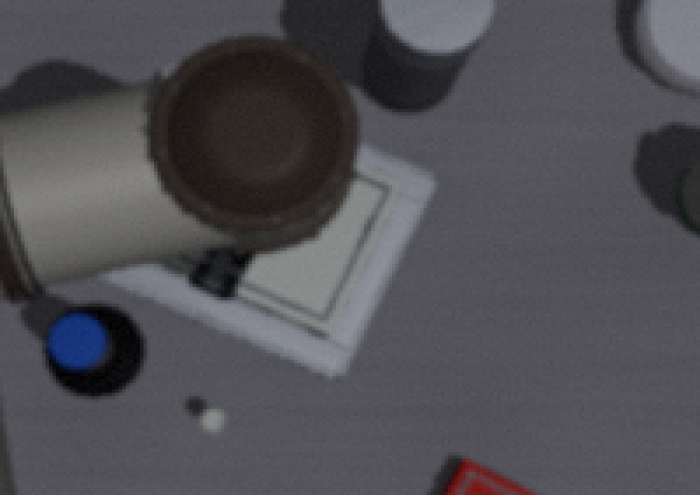

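```bash
cat > lidfit.py <<'E'
from fit import *
def lidbox(z0): return [(108,148,z0,z0+25.5)]
def vis(n,circ=None):
    V=np.ones((480,640),bool); U,W=np.meshgrid(np.arange(640),np.arange(480))
    if n=="scene":
        for r in arm.regions_of(n,"canister")[:1]: V&=~(cv2.dilate(r["mask"].astype(np.uint8),np.ones((3,3)))>0)
        V&=~circ(U,W)
    else: V&=circ(U,W)
    return V
def dofit(n,m,V,p0,zu,S=4):
    M=cv2.resize(m.astype(np.float32),None,fx=S,fy=S)>.5; VV=cv2.resize(V.astype(np.float32),None,fx=S,fy=S)>.5
    f=lambda p:((sil(n,lidbox(p[3] if len(p)>3 else zu),p[:3],S).astype(bool)^M)&VV).sum()/M.sum()
    out=[]
    for k in(3,):
        s=np.vstack([np.zeros(k),np.diag([6,6,.08,6][:k])])+np.array([*p0,zu][:k])
        r=minimize(f,s[0],method="Nelder-Mead",options=dict(initial_simplex=s,xatol=.02,fatol=1e-5)); out.append((r.x,r.fun))
    return out
def draw(n,im,boxes,p,crop,Z,name):
    o=cv2.resize(im,None,fx=Z,fy=Z,interpolation=3).copy()
    for b in boxes:
        q=np.round((pr(n,corners(p,*b))+.5)*Z).astype(np.int32)
        cv2.polylines(o,[q[4:]],True,(255,0,0),1); cv2.polylines(o,[q[:4]],True,(0,0,255),1)
    u0,v0,u1,v1=crop; cv2.imwrite(name,o[v0*Z:v1*Z,u0*Z:u1*Z,::-1])
E
python3 - <<'E'
from lidfit import *
np.set_printoptions(precision=3,suppress=True)
zu=107.7
for n in("top","scene"):
    im=arm.get_image(n); m=np.load(f"ml_{n}.npy")
    V=vis(n,(lambda U,W:(np.hypot(U-323,W-192)>36)&(U>322)) if n=="top" else (lambda U,W:(abs(U-345)<18)&(W<222)))
    r=dofit(n,m,V,[549,-46,-.43],zu)
    print(n,r)
    draw(n,im,lidbox(zu),r[0][0],(260,150,420,300),5,f"pics/l_{n}.png")
E
```

```text
top [(array([549.548, -44.715,  -0.439]), np.float64(0.02112756264236902))]
scene [(array([546.471, -43.959,  -0.425]), np.float64(0.02213131415794288))]
```

View pics/l_scene.png

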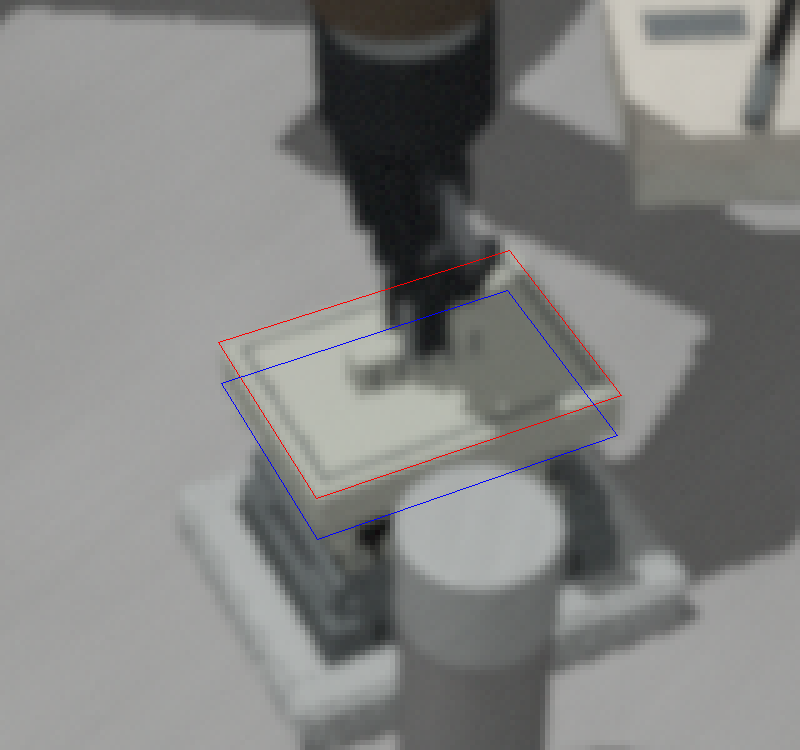

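View pics/l_top.png

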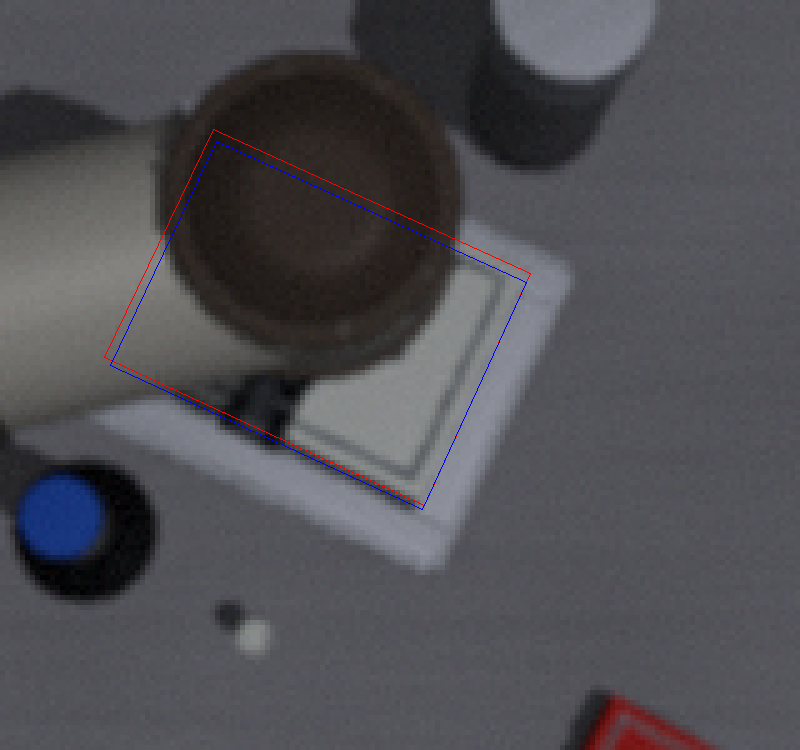

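>>> {"fn": "arm_command", "kwargs": {"commands": [-0.002,-0.003,0.005,0,-0.002,-0.003,0.005,0,0,0,0.005,0,0,0,0.005,0,0,0,0,0]}}

```text
clock: 14.05
position: [560.4, -44.5, 102.3]
ee_rot: [-0.537, 0.843, -0.016, 0.023]
contact_force: [-0.6, 0.2, -0.6]
gripper_width: 11.7
```

```bash
python3 - <<'E'
from plan import *
st()
plan(555.6,-45.6,92,-115,step=5)
E
```

```text
clock 14.05 p [560.4 -44.5 102.3] yaw -114.93 tilt [ 3.18 -0.13] F [-0.6  0.2 -0.6] T [-0.01  0.16  0.02] w 11.7 j [ 0.22  0.35 -0.34  0.02 -0.83 -0.67]
clock 14.05 p [560.4 -44.5 102.3] yaw -114.93 tilt [ 3.18 -0.13] F [-0.6  0.2 -0.6] w 11.7 j [ 0.22  0.35 -0.34  0.02 -0.83 -0.67]
[[0.0011, 0.0015, 0.0033, 0.02], [0.0011, 0.0015, 0.0033, 0.02], [0.0011, 0.0015, 0.0033, 0.02]]
```

>>> {"fn": "arm_command", "kwargs": {"commands": [0.0015,0.002,0,0,0.001,0.0015,0,0,0,0,0,0,0,0,0.002,0,0,0,0,0]}}

```text
clock: 14.55
position: [555.8, -45.4, 100.0]
ee_rot: [-0.537, 0.843, -0.016, 0.023]
contact_force: [-0.2, 1.1, -0.5]
gripper_width: 11.4
```

```bash
python3 - <<'E'
from plan import *
plan(555.6,-45.6,92,-115,step=5)
E
```

```text
clock 14.55 p [555.8 -45.4 100. ] yaw -114.93 tilt [ 3.19 -0.14] F [-0.2  1.1 -0.5] w 11.4 j [ 0.22  0.34 -0.35  0.02 -0.82 -0.67]
[[0.0002, 0.0003, 0.004, 0.04], [0.0002, 0.0003, 0.004, 0.04]]
```

Positioned. Descend gently while watching force.

>>> {"fn": "arm_command", "kwargs": {"commands": [0,0.0002,0.002,0,0,0.0002,0.002,0,0,0.0002,0.002,0,0,0.0002,0.002,0,0,0,0,0]}}

```text
clock: 15.05
position: [555.6, -45.0, 91.3]
ee_rot: [-0.537, 0.843, -0.016, 0.023]
contact_force: [-0.4, -0.0, -1.4]
gripper_width: 11.6
```

```bash
python3 - <<'E'
from lidfit import *
from plan import *
np.set_printoptions(precision=3,suppress=True)
st()
zu=arm.read_state()["position"][2]-12.1
for n in("top","scene"):
    im=arm.get_image(n); 
    for r in arm.regions_of(n,"lid_center"):
        m=r["mask"]; ys,xs=np.nonzero(m); 
        if abs(xs.mean()-340)<28 and 190<ys.mean()<290:
            V=vis(n,(lambda U,W:(np.hypot(U-323,W-192)>36)&(U>322)) if n=="top" else (lambda U,W:(abs(U-345)<18)&(W<222)))
            f=dofit(n,m,V,[555,-44,-.43],zu); print(n,m.sum(),f)
            draw(n,im,lidbox(zu),f[0][0],(260,150,420,300),5,f"pics/n_{n}.png")
E
```

```text
clock 15.05 p [555.6 -45.   91.3] yaw -114.92 tilt [ 3.2  -0.13] F [-0.4 -0.  -1.4] T [-0.    0.13  0.03] w 11.6 j [ 0.22  0.35 -0.36  0.02 -0.8  -0.67]
top 954 [(array([557.829, -42.614,  -0.442]), np.float64(0.027464604090194022))]
top 1602 [(array([559.331, -68.794,  -0.473]), np.float64(0.6374278133291712))]
scene 2105 [(array([552.784, -44.361,  -0.419]), np.float64(0.08424397196816724))]
```

View pics/n_scene.png

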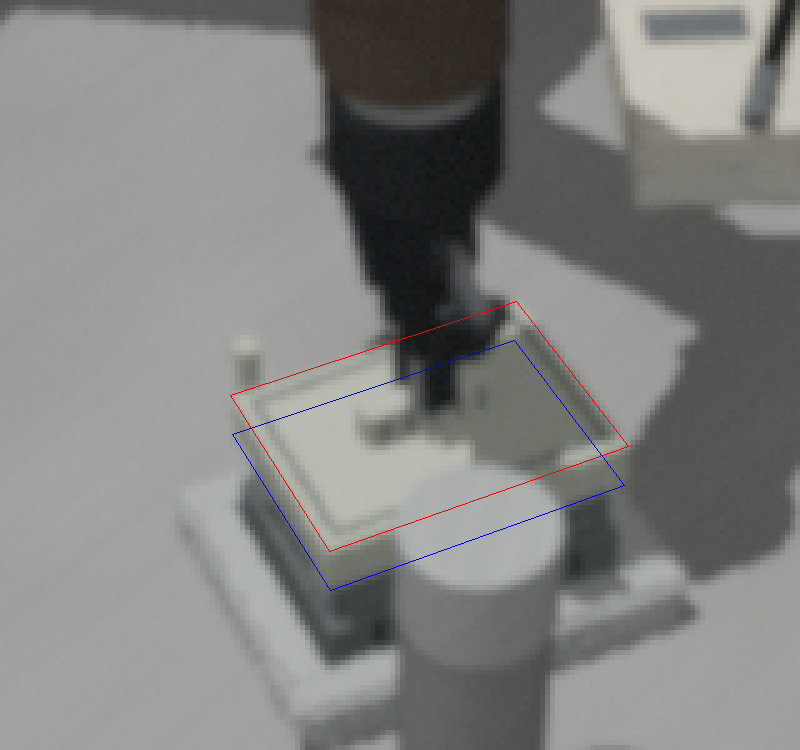

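View pics/n_top.png

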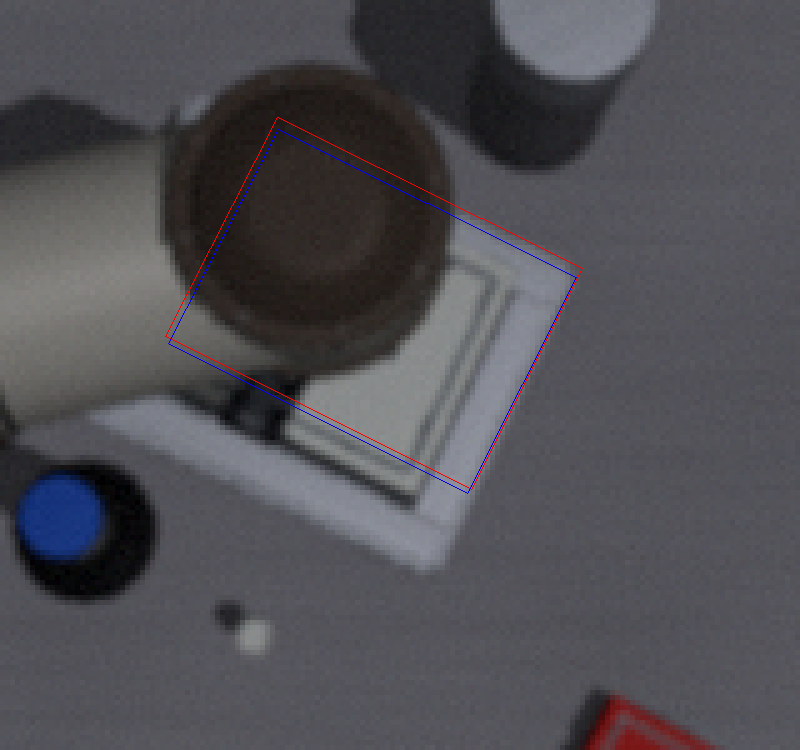

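>>> {"fn": "arm_command", "kwargs": {"commands": [0,0.0001,0.002,0,0,0.0001,0.002,0,0,0.0001,0.002,0,0,0,0,0,0,0,0,0]}}

```text
clock: 15.8
position: [556.2, -44.8, 85.4]
ee_rot: [-0.537, 0.843, -0.016, 0.024]
contact_force: [0.6, 0.6, -0.8]
gripper_width: 11.9
```

>>> {"fn": "arm_command", "kwargs": {"commands": [0,0,0.002,0,0,0,0.002,0,0,0,0.001,0,0,0,0,0,0,0,0,0]}}

```text
clock: 16.3
position: [556.5, -44.9, 80.0]
ee_rot: [-0.537, 0.843, -0.016, 0.023]
contact_force: [0.2, 0.0, -0.8]
gripper_width: 11.6
```

```bash
python3 -c "
from plan import *
st()"
```

```text
clock 16.30 p [556.5 -44.9  80. ] yaw -114.92 tilt [ 3.27 -0.13] F [ 0.2  0.  -0.8] T [-0.03  0.12 -0.02] w 11.6 j [ 0.22  0.37 -0.38  0.02 -0.77 -0.67]
```

>>> {"fn": "arm_command", "kwargs": {"commands": [0,0.0005,0.001,0,0,0,0.001,0,0,0,0.001,0,0,0,0,0,0,0,0,0]}}

```text
clock: 16.8
position: [556.3, -44.7, 76.8]
ee_rot: [-0.537, 0.843, -0.016, 0.024]
contact_force: [-0.0, -0.4, -0.9]
gripper_width: 11.3
```

>>> {"fn": "arm_command", "kwargs": {"commands": [0,0,0.001,0,0,0,0.001,0,0,0,0.001,0,0,0,0,0,0,0,0,0]}}

```text
clock: 17.3
position: [556.0, -45.0, 74.1]
ee_rot: [-0.538, 0.843, -0.016, 0.023]
contact_force: [-0.2, -0.3, 0.8]
gripper_width: 11.4
```

```bash
python3 -c "
from plan import *
st()"
```

```text
clock 17.30 p [556.  -45.   74.1] yaw -114.90 tilt [ 3.22 -0.17] F [-0.2 -0.3  0.8] T [-0.11  0.41 -0.01] w 11.4 j [ 0.22  0.37 -0.38  0.02 -0.76 -0.67]
```

>>> {"fn": "arm_command", "kwargs": {"commands": [0,0,0.001,0,0,0,0.001,0,0,0,0.001,0,0,0,0,0,0,0,0,0]}}

```text
clock: 17.8
position: [556.5, -45.1, 73.8]
ee_rot: [-0.538, 0.843, -0.017, 0.023]
contact_force: [-0.5, 0.7, 1.1]
gripper_width: 11.6
```

>>> {"fn": "arm_command", "kwargs": {"commands": [0,0,0.001,0,0,0,0.001,0,0,0,0.001,0,0,0,0.001,0,0,0,0,0]}}

```text
clock: 18.3
position: [556.9, -45.2, 73.6]
ee_rot: [-0.538, 0.842, -0.018, 0.023]
contact_force: [-2.6, 0.5, 2.0]
gripper_width: 11.3
```

```bash
python3 -c "
from plan import *
st()"
```

```text
clock 18.30 p [556.9 -45.2  73.6] yaw -114.78 tilt [ 3.35 -0.28] F [-2.6  0.5  2. ] T [ 0.06  0.82 -0.04] w 11.3 j [ 0.22  0.37 -0.38  0.03 -0.76 -0.67]
```

>>> {"fn": "arm_command", "kwargs": {"commands": [0,0,0,0,0,0,0,0,0,0,0,0,0,0,0,0,0,0,0,0], "jaw": 1}}

```text
clock: 18.8
position: [558.3, -44.9, 72.5]
ee_rot: [-0.539, 0.842, -0.018, 0.025]
contact_force: [-0.1, 0.2, 0.6]
gripper_width: 82.4
```

>>> {"fn": "arm_command", "kwargs": {"commands": [0,0,-0.008,0,0,0,-0.012,0,0,0,-0.012,0,0,0,-0.008,0,0,0,0,0]}}

```text
clock: 19.3
position: [556.6, -44.7, 116.7]
ee_rot: [-0.539, 0.842, -0.019, 0.026]
contact_force: [-0.2, 0.3, 0.0]
gripper_width: 85.5
```

```bash
python3 - <<'E'
from plan import *
st()
for n in("top","scene"):
    im=arm.get_image(n)
    cv2.imwrite(f"pics/o_{n}.png",cv2.resize(im[150:300,260:420],None,fx=5,fy=4,interpolation=3)[:,:,::-1])
E
```

```text
clock 19.30 p [556.6 -44.7 116.7] yaw -114.73 tilt [ 3.62 -0.23] F [-0.2  0.3  0. ] T [-0.03  0.12  0.01] w 85.5 j [ 0.22  0.32 -0.34  0.02 -0.85 -0.67]
```

View pics/o_scene.png

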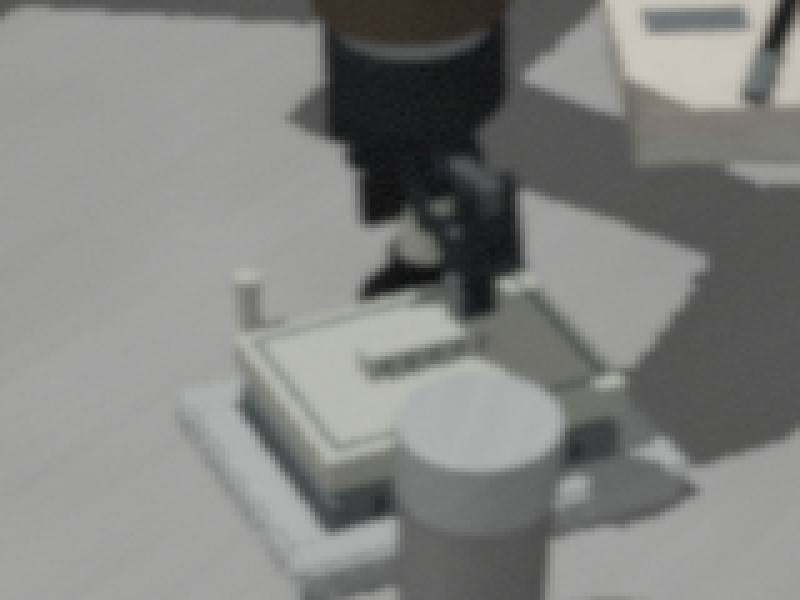

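```bash
python3 -c "
from plan import *
plan(596,-62.5,112,-115,step=12)"
```

```text
clock 19.40 p [555.7 -44.7 115.3] yaw -114.76 tilt [ 3.48 -0.24] F [ 1.1  0.4 -0.7] w 84.9 j [ 0.22  0.32 -0.34  0.02 -0.85 -0.67]
[[-0.0002, -0.0109, 0.0015, 0.06], [-0.0002, -0.0109, 0.0015, 0.06], [-0.0002, -0.0109, 0.0015, 0.06], [-0.0002, -0.0109, 0.0015, 0.06]]
```

>>> {"fn": "arm_command", "kwargs": {"commands": [0,-0.002,0,0,0,-0.01,0,0,0,-0.01,0,0,0,-0.009,0,0,0,0,0,0], "jaw": 0}}

```text
clock: 19.9
position: [585.7, -59.2, 115.3]
ee_rot: [-0.539, 0.842, -0.018, 0.023]
contact_force: [-0.7, -0.0, -1.1]
gripper_width: 12.2
```

>>> {"fn": "arm_command", "kwargs": {"commands": [0,-0.004,0.004,0,0,0,0.004,0,0,0,0.003,0,0,0,0,0,0,0,0,0]}}

```text
clock: 20.4
position: [589.5, -61.4, 102.2]
ee_rot: [-0.538, 0.842, -0.017, 0.022]
contact_force: [0.2, 0.7, 0.4]
gripper_width: 0.3
```

```bash
python3 - <<'E'
from plan import *
plan(596,-62.5,68,-115,step=12)
im=arm.get_image("scene")
cv2.imwrite(f"pics/p_scene.png",cv2.resize(im[150:300,260:420],None,fx=5,fy=4,interpolation=3)[:,:,::-1])
E
```

```text
clock 20.40 p [589.5 -61.4 102.2] yaw -114.82 tilt [ 3.13 -0.28] F [0.2 0.7 0.4] w 0.3 j [ 0.18  0.39 -0.26  0.02 -0.86 -0.62]
[[-0.0004, -0.0015, 0.0115, 0.06], [-0.0004, -0.0015, 0.0115, 0.06], [-0.0004, -0.0015, 0.0115, 0.06]]
```

View pics/p_scene.png

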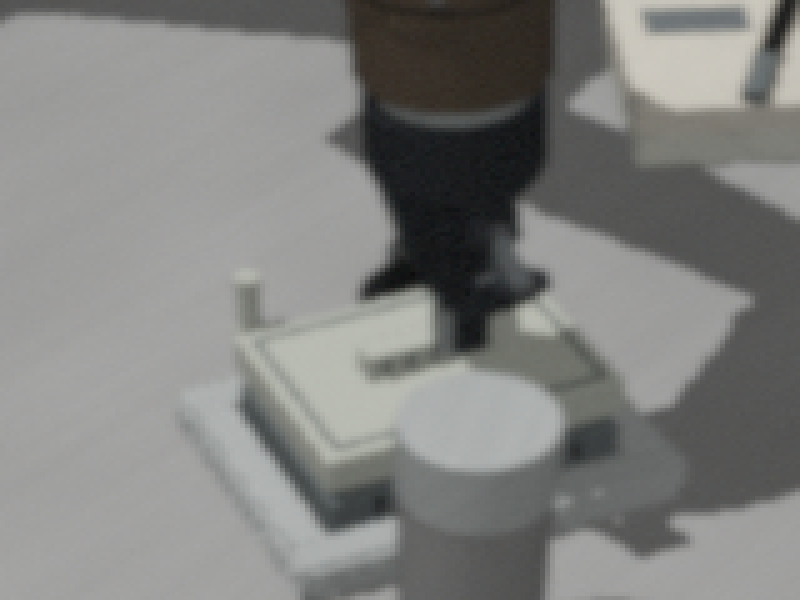

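>>> {"fn": "arm_command", "kwargs": {"commands": [0,-0.0025,0.007,0,0,-0.002,0.007,0,0,0,0.006,0,0,0,0.003,0,0,0,0,0]}}

```text
clock: 20.95
position: [595.0, -63.3, 77.4]
ee_rot: [-0.538, 0.842, -0.017, 0.022]
contact_force: [-0.1, 0.1, -0.8]
gripper_width: -0.2
```

>>> {"fn": "arm_command", "kwargs": {"commands": [0,0,0.002,0,0,0,0.002,0,0,0,0.002,0,0,0,0.002,0,0,0,0,0]}}

```text
clock: 21.45
position: [595.8, -63.3, 69.1]
ee_rot: [-0.538, 0.842, -0.017, 0.022]
contact_force: [0.3, 0.4, -0.1]
gripper_width: -0.5
```

```bash
python3 -c "
from plan import *
st()"
```

```text
clock 21.45 p [595.8 -63.3  69.1] yaw -114.79 tilt [ 3.17 -0.27] F [ 0.3  0.4 -0.1] T [-0.01  0.17 -0.02] w -0.5 j [ 0.17  0.44 -0.28  0.02 -0.79 -0.62]
```

Not yet in contact. Keep going down in small steps.

>>> {"fn": "arm_command", "kwargs": {"commands": [0,0,0.002,0,0,0,0.002,0,0,0,0.002,0,0,0,0.003,0,0,0,0.003,0]}}

```text
clock: 21.95
position: [598.3, -63.5, 58.1]
ee_rot: [-0.539, 0.842, -0.018, 0.024]
contact_force: [0.5, -0.8, 7.9]
gripper_width: 0.1
```

```bash
python3 -c "
from plan import *
st()"
```

```text
clock 21.95 p [598.3 -63.5  58.1] yaw -114.73 tilt [ 3.41 -0.29] F [ 0.5 -0.8  7.9] T [-0.29  0.    0.01] w 0.1 j [ 0.17  0.46 -0.29  0.02 -0.76 -0.62]
```

>>> {"fn": "arm_command", "kwargs": {"commands": [0,0,0.003,0,0,0,0.004,0,0,0,0.005,0,0,0,0.005,0,0,0,0.005,0]}}

```text
clock: 22.45
position: [601.0, -64.1, 49.6]
ee_rot: [-0.541, 0.84, -0.021, 0.024]
contact_force: [-13.4, 4.2, 31.7]
gripper_width: 0.1
```

```bash
python3 -c "
from plan import *
st()"
```

```text
clock 22.45 p [601.  -64.1  49.6] yaw -114.38 tilt [ 3.61 -0.56] F [-13.4   4.2  31.7] T [1.37 3.9  0.04] w 0.1 j [ 0.17  0.47 -0.3   0.03 -0.74 -0.62]
```

>>> {"fn": "arm_command", "kwargs": {"commands": [0,0,-0.006,0,0,0,-0.012,0,0,0.002,-0.012,0,0,0.005,-0.01,0,0,0.01,0,0]}}

```text
clock: 22.95
position: [583.2, -56.2, 91.8]
ee_rot: [-0.541, 0.84, -0.022, 0.025]
contact_force: [-0.5, 0.3, 0.1]
gripper_width: 0.0
```

```bash
python3 - <<'E'
from plan import *
st()
im=arm.get_image("scene")
cv2.imwrite(f"pics/q_scene.png",cv2.resize(im[150:300,260:420],None,fx=5,fy=4,interpolation=3)[:,:,::-1])
plan(513.8,-24.5,112,-115,step=12)
E
```

```text
clock 22.95 p [583.2 -56.2  91.8] yaw -114.40 tilt [ 3.76 -0.53] F [-0.5  0.3  0.1] T [0.02 0.16 0.02] w 0.0 j [ 0.19  0.39 -0.31  0.03 -0.81 -0.64]
clock 23.00 p [580.4 -55.7  90.6] yaw -114.42 tilt [ 3.54 -0.51] F [-2.1  0.1 -1. ] w -0.2 j [ 0.19  0.39 -0.31  0.03 -0.81 -0.64]
[[-0.0002, 0.0103, -0.0037, 0.08], [-0.0002, 0.0103, -0.0037, 0.08], [-0.0002, 0.0103, -0.0037, 0.08], [-0.0001, 0.0103, -0.0037, 0.08], [-0.0001, 0.0103, -0.0037, 0.08]]
[[-0.0001, 0.0103, -0.0037, 0.08], [-0.0001, 0.0103, -0.0037, 0.08]]
```

View pics/q_scene.png

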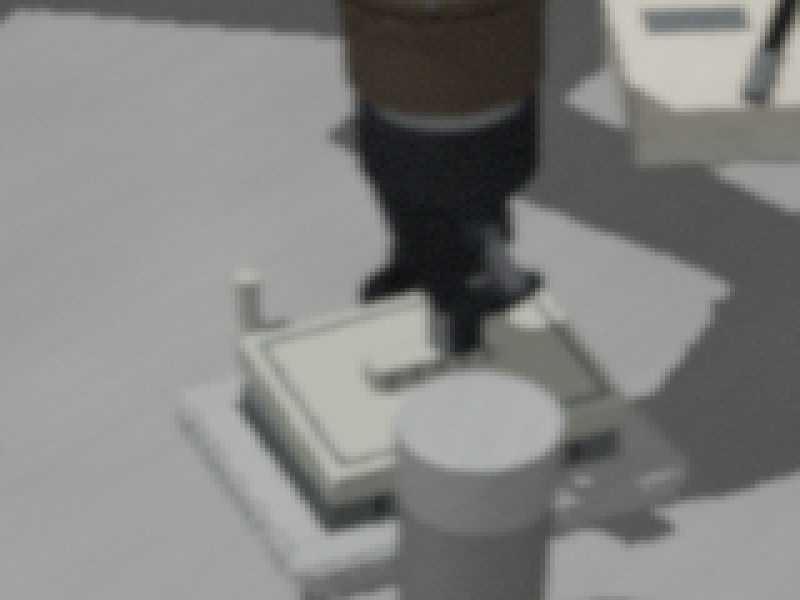

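>>> {"fn": "arm_command", "kwargs": {"commands": [0,0,-0.008,0,0,0.01,-0.006,0,0,0.015,0,0,0,0.015,0,0,0,0.015,0,0]}}

```text
clock: 23.5
position: [525.8, -31.9, 101.2]
ee_rot: [-0.541, 0.841, -0.02, 0.022]
contact_force: [-0.3, 0.1, -0.1]
gripper_width: 0.3
```

```bash
python3 - <<'E'
from plan import *
plan(513.8,-24.5,90,-115,step=12)
E
```

```text
clock 23.50 p [525.8 -31.9 101.2] yaw -114.49 tilt [ 3.38 -0.53] F [-0.3  0.1 -0.1] w 0.3 j [ 0.26  0.29 -0.43  0.03 -0.79 -0.71]
[[-0.0008, 0.0073, 0.0052, 0.25], [-0.0007, 0.0073, 0.0052, 0.25]]
```

>>> {"fn": "arm_command", "kwargs": {"commands": [-0.001,0.006,0,0,0,0.002,0.004,0,0,0,0.008,0,0,0,0.008,0,0,0,0.003,0]}}

```text
clock: 24.0
position: [519.0, -27.0, 76.6]
ee_rot: [-0.541, 0.84, -0.02, 0.023]
contact_force: [-0.2, -0.5, -0.5]
gripper_width: -0.1
```

```bash
python3 - <<'E'
from plan import *
plan(513.8,-24.5,60,-115,step=12)
E
```

```text
clock 24.00 p [519.  -27.   76.6] yaw -114.42 tilt [ 3.41 -0.51] F [-0.2 -0.5 -0.5] w -0.1 j [ 0.28  0.31 -0.48  0.04 -0.72 -0.73]
[[0.0001, 0.0034, 0.0081, 0.29], [0.0001, 0.0034, 0.0081, 0.29]]
```

>>> {"fn": "arm_command", "kwargs": {"commands": [0,0.003,0.003,0,0,0.001,0.003,0,0,0,0.003,0,0,0,0.003,0,0,0,0.003,0]}}

```text
clock: 24.5
position: [516.3, -25.9, 59.7]
ee_rot: [-0.541, 0.841, -0.02, 0.021]
contact_force: [-8.1, 3.6, 19.4]
gripper_width: 0.2
```

```bash
python3 - <<'E'
from plan import *
plan(513.8,-24.5,60,-115,step=12)
E
```

```text
clock 24.50 p [516.3 -25.9  59.7] yaw -114.46 tilt [ 3.27 -0.57] F [-8.1  3.6 19.4] w 0.2 j [ 0.28  0.33 -0.5   0.04 -0.68 -0.74]
[[-0.0002, 0.0029, -0.0005, 0.54]]
```

>>> {"fn": "arm_command", "kwargs": {"commands": [0,0,0.003,0,0,0,0.004,0,0,0,0.004,0,0,0,0.005,0,0,0,0.005,0]}}

```text
clock: 25.0
position: [515.9, -25.3, 49.2]
ee_rot: [-0.542, 0.84, -0.02, 0.021]
contact_force: [-12.1, 4.7, 38.7]
gripper_width: 0.3
```

```bash
python3 -c "
from plan import *
st()"
```

```text
clock 25.00 p [515.9 -25.3  49.2] yaw -114.25 tilt [ 3.26 -0.66] F [-12.1   4.7  38.7] T [1.29 3.32 0.03] w 0.3 j [ 0.28  0.35 -0.52  0.04 -0.65 -0.74]
```

>>> {"fn": "arm_command", "kwargs": {"commands": [0,0,-0.006,0,0,0,-0.012,0,0,0,-0.015,0,-0.005,-0.005,-0.012,0,-0.015,-0.01,-0.004,0]}}

```text
clock: 25.5
position: [533.9, -13.4, 99.5]
ee_rot: [-0.542, 0.84, -0.02, 0.02]
contact_force: [-0.1, 0.3, -0.4]
gripper_width: -0.3
```

```bash
python3 - <<'E'
from plan import *
plan(582.5,15,95,-115,step=15)
for n in ("scene","top"):
    im=arm.get_image(n)
    cv2.imwrite(f"pics/r_{n}.png",cv2.resize(im[150:300,260:420],None,fx=5,fy=4,interpolation=3)[:,:,::-1])
E
```

```text
clock 25.50 p [533.9 -13.4  99.5] yaw -114.32 tilt [ 3.14 -0.69] F [-0.1  0.3 -0.4] w -0.3 j [ 0.3   0.31 -0.42  0.04 -0.8  -0.75]
[[-0.0115, -0.0081, 0.0017, 0.17], [-0.0115, -0.008, 0.0017, 0.17], [-0.0115, -0.008, 0.0017, 0.17], [-0.0115, -0.008, 0.0017, 0.17]]
```

View pics/r_scene.png

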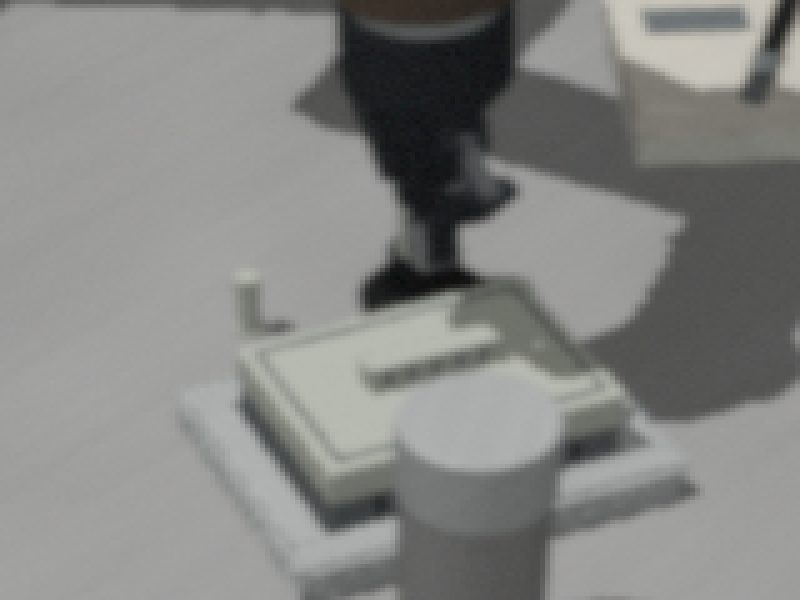

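Lid is well down. Next, the +y edge.

>>> {"fn": "arm_command", "kwargs": {"commands": [-0.01,-0.008,0,0,-0.011,-0.008,0,0,-0.011,-0.008,0,0,-0.008,-0.005,0.004,0,0,0,0.008,0]}}

```text
clock: 26.1
position: [580.5, 12.8, 87.0]
ee_rot: [-0.542, 0.84, -0.02, 0.02]
contact_force: [0.4, -0.8, -0.1]
gripper_width: -0.2
```

```bash
python3 - <<'E'
from plan import *
plan(582.5,15,60,-115,step=8)
E
```

```text
clock 26.10 p [580.5  12.8  87. ] yaw -114.29 tilt [ 3.11 -0.68] F [ 0.4 -0.8 -0.1] w -0.2 j [ 0.32  0.39 -0.32  0.04 -0.81 -0.77]
[[-0.0006, 0.0001, 0.0068, 0.18], [-0.0006, 0.0001, 0.0068, 0.18], [-0.0006, 0.0001, 0.0068, 0.18], [-0.0006, 0.0001, 0.0068, 0.18]]
```

>>> {"fn": "arm_command", "kwargs": {"commands": [0,0,0.007,0,-0.001,0,0.007,0,-0.001,0,0.007,0,0,0,0.004,0,0,0,0.003,0]}}

```text
clock: 26.6
position: [579.9, 13.5, 53.7]
ee_rot: [-0.542, 0.84, -0.018, 0.016]
contact_force: [-0.5, 0.1, -0.9]
gripper_width: -0.0
```

```bash
python3 -c "
from plan import *
st()"
```

```text
clock 26.60 p [579.9  13.5  53.7] yaw -114.35 tilt [ 2.73 -0.75] F [-0.5  0.1 -0.9] T [0.02 0.1  0.02] w -0.0 j [ 0.32  0.44 -0.35  0.04 -0.75 -0.77]
```

>>> {"fn": "arm_command", "kwargs": {"commands": [0,0,0.002,0,0,0,0.003,0,0,0,0.004,0,0,0,0.005,0,0,0,0.005,0]}}

```text
clock: 27.1
position: [580.3, 13.2, 49.3]
ee_rot: [-0.544, 0.839, -0.021, 0.016]
contact_force: [-12.4, 2.8, 27.8]
gripper_width: -0.2
```

```bash
python3 -c "
from plan import *
st()"
```

```text
clock 27.10 p [580.3  13.2  49.3] yaw -114.05 tilt [ 2.82 -0.98] F [-12.4   2.8  27.8] T [ 0.78  3.55 -0.02] w -0.2 j [ 0.32  0.44 -0.36  0.05 -0.73 -0.77]
```

>>> {"fn": "arm_command", "kwargs": {"commands": [0,0,-0.006,0,0,0,-0.012,0,0,0,-0.015,0,0.005,0,-0.014,0,0.02,0,-0.004,0]}}

```text
clock: 27.6
position: [569.2, -7.6, 105.7]
ee_rot: [-0.545, 0.838, -0.022, 0.019]
contact_force: [-0.2, -0.8, 0.2]
gripper_width: -0.2
```

```bash
python3 - <<'E'
from plan import *
plan(528,-103.5,98,-115,step=25)
E
```

```text
clock 27.60 p [569.2  -7.6 105.7] yaw -113.85 tilt [ 3.17 -0.9 ] F [-0.2 -0.8  0.2] w -0.2 j [ 0.29  0.35 -0.33  0.04 -0.84 -0.73]
[[0.0209, -0.0001, 0.0014, 0.23], [0.0209, -0.0002, 0.0014, 0.23], [0.0209, -0.0003, 0.0014, 0.23], [0.0209, -0.0004, 0.0014, 0.23], [0.0209, -0.0005, 0.0014, 0.23]]
```

>>> {"fn": "arm_command", "kwargs": {"commands": [0.02,0,0,0,0.02,0,0,0,0.02,0,0,0,0.02,0,0,0,0.012,0,0.004,0]}}

```text
clock: 28.1
position: [527.9, -98.7, 101.2]
ee_rot: [-0.544, 0.838, -0.021, 0.019]
contact_force: [-0.1, -0.3, -0.3]
gripper_width: -0.1
```

```bash
python3 - <<'E'
from plan import *
plan(528,-103.5,60,-115,step=8)
E
```

```text
clock 28.10 p [527.9 -98.7 101.2] yaw -113.98 tilt [ 3.18 -0.86] F [-0.1 -0.3 -0.3] w -0.1 j [ 0.13  0.31 -0.41  0.03 -0.8  -0.57]
[[0.0008, 0.0, 0.0069, 0.17], [0.0008, 0.0, 0.0069, 0.17], [0.0008, 0.0, 0.0069, 0.17], [0.0008, 0.0, 0.0069, 0.17], [0.0008, 0.0, 0.0069, 0.17]]
[[0.0008, 0.0, 0.0069, 0.17]]
```

>>> {"fn": "arm_command", "kwargs": {"commands": [0,0,0.008,0,0,0,0.01,0,0,0,0.01,0,0,0,0.006,0,0,0,0.003,0]}}

```text
clock: 28.6
position: [528.6, -100.2, 59.3]
ee_rot: [-0.544, 0.839, -0.021, 0.018]
contact_force: [0.2, -0.6, 0.3]
gripper_width: 0.0
```

```bash
python3 -c "
from plan import *
st()"
```

```text
clock 28.60 p [ 528.6 -100.2   59.3] yaw -114.08 tilt [ 3.   -0.86] F [ 0.2 -0.6  0.3] T [0.05 0.1  0.03] w 0.0 j [ 0.13  0.37 -0.45  0.03 -0.71 -0.57]
```

>>> {"fn": "arm_command", "kwargs": {"commands": [0.001,0,0.003,0,0,0,0.003,0,0,0,0.004,0,0,0,0.005,0,0,0,0.005,0]}}

```text
clock: 29.1
position: [529.6, -100.6, 49.2]
ee_rot: [-0.547, 0.837, -0.022, 0.016]
contact_force: [-15.2, 7.3, 35.1]
gripper_width: 0.2
```

```bash
python3 -c "
from plan import *
st()"
```

```text
clock 29.10 p [ 529.6 -100.6   49.2] yaw -113.67 tilt [ 2.9 -1.1] F [-15.2   7.3  35.1] T [ 1.84  4.   -0.  ] w 0.2 j [ 0.13  0.38 -0.46  0.04 -0.68 -0.57]
```

>>> {"fn": "arm_command", "kwargs": {"commands": [0,0,-0.006,0,0,0,-0.012,0,0,0,-0.015,0,-0.005,0,-0.014,0,-0.02,-0.005,-0.004,0]}}

```text
clock: 29.6
position: [541.5, -78.6, 105.4]
ee_rot: [-0.546, 0.837, -0.023, 0.018]
contact_force: [0.8, 0.8, -0.1]
gripper_width: 0.2
```

```bash
python3 - <<'E'
from plan import *
plan(596,-62.5,98,-115,step=16)
E
```

```text
clock 29.60 p [541.5 -78.6 105.4] yaw -113.75 tilt [ 3.17 -1.07] F [ 0.8  0.8 -0.1] w 0.2 j [ 0.17  0.32 -0.38  0.04 -0.82 -0.61]
[[-0.0092, -0.0107, 0.0025, 0.31], [-0.0092, -0.0107, 0.0025, 0.31], [-0.0093, -0.0106, 0.0025, 0.31], [-0.0093, -0.0106, 0.0025, 0.31]]
```

>>> {"fn": "arm_command", "kwargs": {"commands": [-0.009,-0.01,0,0,-0.009,-0.01,0,0,-0.009,-0.01,0,0,-0.005,-0.005,0.004,0,0,0,0.008,0]}}

```text
clock: 30.1
position: [594.4, -57.7, 96.4]
ee_rot: [-0.548, 0.836, -0.024, 0.022]
contact_force: [-0.5, 0.1, -0.3]
gripper_width: 0.2
```

```bash
python3 - <<'E'
from plan import *
plan(595,-62,60,-115,step=8)
E
```

```text
clock 30.10 p [594.4 -57.7  96.4] yaw -113.50 tilt [ 3.6  -0.99] F [-0.5  0.1 -0.3] w 0.2 j [ 0.19  0.4  -0.27  0.04 -0.84 -0.63]
[[0.0008, 0.0, 0.0073, 0.3], [0.0008, 0.0, 0.0073, 0.3], [0.0008, -0.0, 0.0073, 0.3], [0.0008, -0.0, 0.0073, 0.3], [0.0008, -0.0, 0.0073, 0.3]]
```

>>> {"fn": "arm_command", "kwargs": {"commands": [0.001,0,0.008,0,0.001,0,0.009,0,0,0,0.009,0,0,0,0.005,0,0,0,0.003,0]}}

```text
clock: 30.6
position: [592.1, -60.7, 56.0]
ee_rot: [-0.547, 0.836, -0.023, 0.018]
contact_force: [0.4, 0.3, -0.3]
gripper_width: 0.2
```

>>> {"fn": "arm_command", "kwargs": {"commands": [0,0.001,0.003,0,0,0,0.003,0,0,0,0.003,0,0,0,0.004,0,0,0,0.004,0]}}

```text
clock: 31.1
position: [591.5, -60.8, 49.5]
ee_rot: [-0.549, 0.835, -0.024, 0.018]
contact_force: [-9.2, 3.4, 19.8]
gripper_width: 0.1
```

```bash
python3 -c "
from plan import *
st()"
```

```text
clock 31.10 p [591.5 -60.8  49.5] yaw -113.37 tilt [ 3.22 -1.2 ] F [-9.2  3.4 19.8] T [0.93 2.69 0.01] w 0.1 j [ 0.19  0.46 -0.33  0.05 -0.74 -0.63]
```

>>> {"fn": "arm_command", "kwargs": {"commands": [0,0,-0.006,0,0,0,-0.015,0,0,0,-0.025,0,0,0.005,-0.03,0,0.005,0.02,-0.03,0]}}

```text
clock: 31.6
position: [560.1, -53.2, 155.7]
ee_rot: [-0.549, 0.835, -0.024, 0.016]
contact_force: [0.1, 0.4, 0.5]
gripper_width: 0.2
```

```bash
python3 - <<'E'
from plan import *
plan(420,-170,190,-110,step=40)
E
```

```text
clock 31.60 p [560.1 -53.2 155.7] yaw -113.40 tilt [ 3.06 -1.24] F [0.1 0.4 0.5] w 0.2 j [ 0.21  0.29 -0.28  0.04 -0.96 -0.64]
[[0.0326, 0.016, -0.0078, -0.68], [0.0324, 0.0164, -0.0078, -0.68], [0.0322, 0.0168, -0.0078, -0.68], [0.032, 0.0172, -0.0078, -0.68], [0.0318, 0.0175, -0.0078, -0.68]]
```

>>> {"fn": "arm_command", "kwargs": {"commands": [0.032,0.016,-0.01,0,0.032,0.0165,-0.01,0,0.032,0.017,-0.01,0,0.032,0.017,-0.01,0,0.02,0.01,0,0]}}

```text
clock: 32.1
position: [428.8, -159.1, 198.1]
ee_rot: [-0.551, 0.834, -0.028, 0.023]
contact_force: [0.6, 0.1, 0.2]
gripper_width: -0.0
```

>>> {"fn": "arm_command", "kwargs": {"commands": [0.03,0,0,0,0.03,0,0,0,0.03,0,0,0,0.02,0,0,0,0,0,0,0]}}

```text
clock: 32.6
position: [382.2, -265.2, 200.2]
ee_rot: [-0.551, 0.834, -0.031, 0.027]
contact_force: [0.2, 0.5, -0.2]
gripper_width: 0.0
```

```bash
python3 - <<'E'
from lidfit import *
from plan import *
np.set_printoptions(precision=2,suppress=True)
st()
for n in("top","scene"):
    im=arm.get_image(n); cv2.imwrite(f"pics/z_{n}.png",im[:,:,::-1])
    b=[556.9,-42,-.443] if n=="top" else [553.8,-45.3,-.423]
    draw(n,im,[(108,148,52,77.5)],b,(260,150,420,300),5,f"pics/zz_{n}.png")
    for t in("lid_center","lid_edge_a"):
        for r in arm.place_of(n,t):
            p=w(n,r["centre"])
            if abs(p[0]-555)<90 and abs(p[1]+44)<90: print(n,t,round(r["confidence"],2),p)
    for t in("canister","media_bottle","tube_stand","cryotube"):
        for r in arm.place_of(n,t)[:1]: print(n,t,w(n,r["centre"]))
E
```

```text
clock 32.60 p [ 382.2 -265.2  200.2] yaw -113.10 tilt [ 4.49 -1.29] F [ 0.2  0.5 -0.2] T [0.06 0.15 0.03] w 0.0 j [-0.25  0.07 -0.43  0.   -1.   -0.15]
top lid_center 0.89 [555.74 -39.55  70.87]
top lid_edge_a 0.97 [602.32 -62.33  78.24]
top lid_edge_a 0.94 [ 524.2  -107.68   76.96]
top lid_edge_a 0.79 [508.74 -21.1   76.38]
top lid_edge_a 0.57 [590.21  21.84  77.18]
top canister [ 668.15 -149.4    -5.7 ]
top media_bottle [ 573.13 -360.24   -1.71]
top tube_stand [461.71  69.83   1.33]
top cryotube [415.59 -12.99   3.68]
scene lid_center 0.77 [556.7  -46.    73.68]
scene lid_edge_a 0.97 [585.6   16.23  73.52]
scene lid_edge_a 0.78 [ 525.48 -107.87   79.68]
scene lid_edge_a 0.69 [600.65 -64.2   81.88]
scene canister [ 665.02 -149.65    2.96]
scene media_bottle [ 573.6  -366.09    1.47]
scene tube_stand [462.27  64.93  -4.98]
scene cryotube [416.67 -16.71  -1.29]
```

View pics/zz_scene.png

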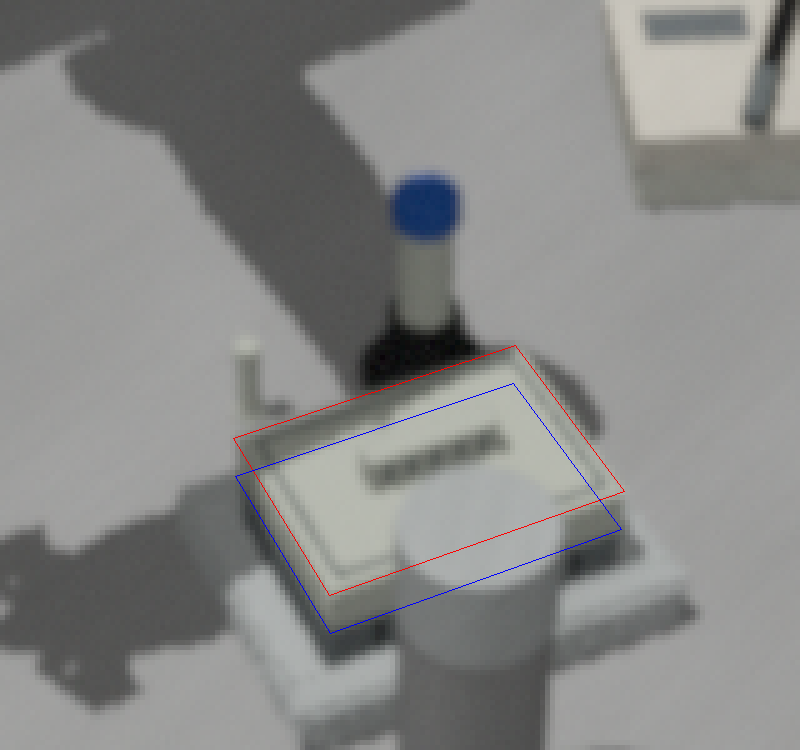

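View pics/zz_top.png

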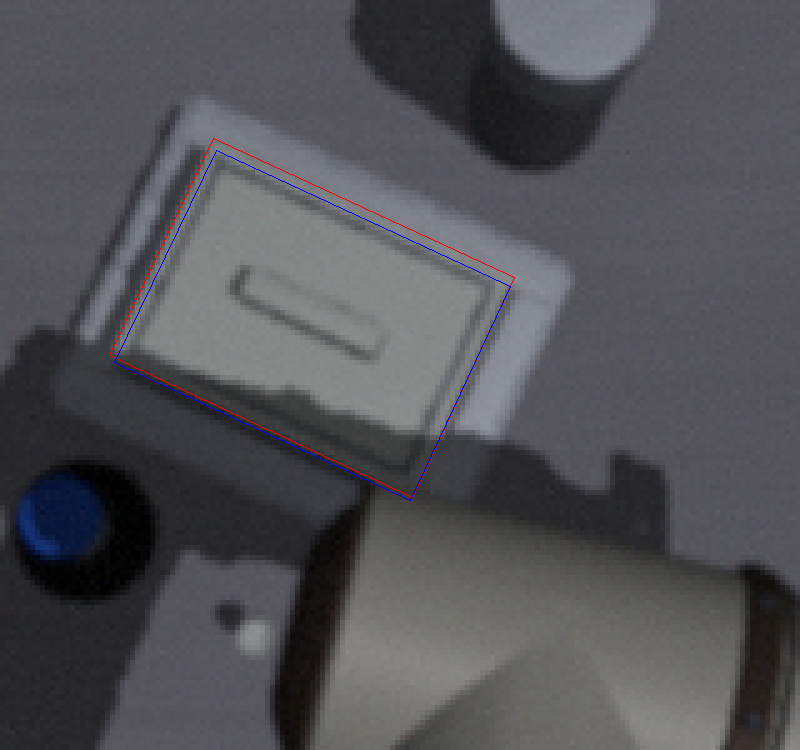

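View pics/z_scene.png

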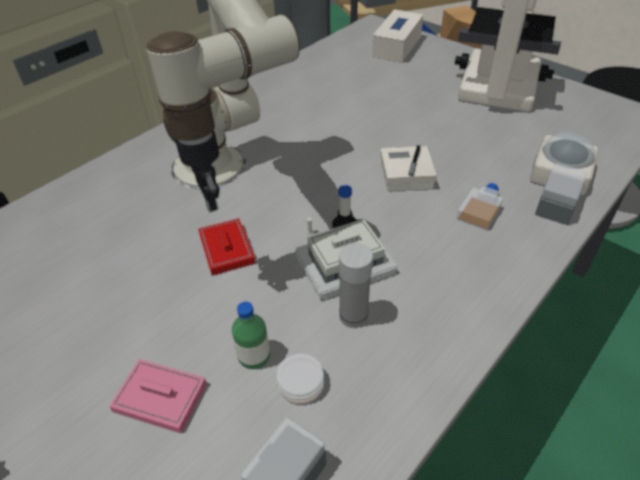

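```bash
python3 -c "
from plan import *
st(); print(arm.job_done())"
```

```text
clock 33.30 p [ 383.  -263.6  200. ] yaw -112.89 tilt [ 4.46 -1.26] F [0.  0.5 0.4] T [0.07 0.15 0.02] w -0.2 j [-0.25  0.07 -0.43  0.   -1.   -0.15]
the job is handed in; nothing more can be done
None
```

I picked up the white lid by its grip bar, set it squarely on the box and released it. I then pressed each of the four edges down with shut fingers, re-pressed the +x edge as a check, backed off and handed in at 33.3 s. I left the red and pink look-alikes alone.

**Lid fully home:**
- At the end of every edge press the reported TCP height was 49.2–49.6 mm, with 28–39 N upward force (20 N on the +x re-press).
- That is about 10 mm below where the fingers first touched the lid resting on the beads.
- The +x edge had stayed down when I re-pressed it.
- The model of the lid at its home height lines up with both pictures. The networks put the edges at 76–78 mm in the top view (77.5 mm expected), but at 73.5–82 mm in the noisier scene view.
- I did not probe each of the eight beads separately.

**Bystanders:** The canister, bottle, tube stand and cryotube measured where they were at the start, within the networks' error. The rest look unmoved in the final scene picture.

**What disagreed or went wrong:**
- The fingertips proved to be 20 mm or more higher than the reported TCP. The first attempt to close on the bar passed above it without contact, and I corrected for this.
- The tool drifted to a tilt of about 3–4.5°, which the commands cannot undo. The lid still went on squarely.

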